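Prop the chest lid on its stay and fetch the heat sink

TASK

Lift the hinged lid of the component chest until its stay drops behind the step on the side rail, and let the lid down gently so that it stands propped by itself. Then take the finned heat sink out of the chest and set it gently, fins up, on the grey pad in the middle of the round circuit board, its length along the pad's length. Leave the lid propped and do not disturb the other things.

Things in the scene. Friction and masses are not known exactly. Their poses are not given: they have to be found in the camera images.
- chest: Component chest: open-topped grey box fixed to the bench, 200 mm (its x) by 300 mm (y), 100 mm high, walls 5 mm; black foam inside up to 35 mm above the bench. Origin: centre of the underside. Its x runs from the front wall (under the lip) to the hinged rear wall, z up. It stands crosswise: x points to the robot's left (yaw 1.3 to 1.7), the lip faces the robot's right.
- hinge (a point): Middle of the lid's hinge axis (parallel to the chest's y), on the top of the rear wall: at (100, 0, 104) mm in the chest's frame; it does not move.
- lid (a joint): Angle of the lid (rad): 0 shut, grows as the front edge rises, stops at 1.5, so it never stays open of itself and falls shut if let go unpropped. The lid is a flat clear plate in an aluminium frame, 200 x 300 x 8 mm, about 0.35 kg; free hinge.
- lip (a point): Middle of the front lower edge of the lid's lip, an aluminium tongue 8 mm thick and 120 mm wide that stands out 30 mm in front of the chest, its underside 100 mm above the bench when shut, with free space below and before it for a finger. 230 mm from the hinge axis, 3.5 mm below its plane; moves with the lid. About 2.5 N upward here lifts the lid. Axes: the lid's, x towards the hinge.
- stay (a joint): Angle of the stay against the lid (rad), 0 when shut. The stay is a dark steel rod of 6 mm, 105 mm long, beside the lid's edge farther from the robot; it hangs freely from a pivot on the lid 90 mm from the hinge axis and its foot rests by gravity on the side rail.
- stay_foot (a point): Centre of the stay's foot, a roller of 8 mm diameter. As the lid is raised the foot rolls along the rail towards the hinge, up a ramp, and at a lid angle of about 1.3 it drops 7 mm behind the step. Lift to 1.38 to be sure. Lowering the lid then pushes the foot against the step and the lid rests at about 1.25. If the lid is lowered before the drop the foot just rolls back.
- notch (a point): Where the centre of the stay's foot lies when seated behind the step: at (10, -162, 104) mm in the chest's frame. It is on the side rail, 24 mm wide, fixed outside along the top of the chest's side wall farther from the robot (local y -150 to -174 mm, top 100 mm above the bench).
- heatsink: Aluminium heat sink, loose on the chest's foam in its front half (30 to 55 mm in front of the chest's middle), 40 to 55 mm to either side (local +y or -y): 56 mm long (its x), 36 mm wide (its y), 36 mm high: an 8 mm base with five upright fins running along x. Origin: centre of the underside. About 0.14 kg. Can be gripped across its 36 mm width.
- capacitor: Bystander: upright black capacitor, 35 mm diameter, 46 mm high with its terminals, standing on the foam on the other side of the chest. Origin: centre of the underside.
- board: Wooden block 130 x 130 x 30 mm, fixed, with a round green circuit board of 120 mm diameter on it; the grey pad, 68 mm (along its x) by 48 mm, is flush in the middle, its top 33 mm above the bench. Origin: centre of the block's underside, below the pad's centre. Tiny parts near the board's rim do not matter.
- meter: Bystander: black multimeter lying on the bench, 150 x 75 x 40 mm. Origin: centre of the underside.
- spool: Bystander: solder spool standing on end, 56 mm diameter, 40 mm high. Origin: centre of the underside.
- driver: Bystander: screwdriver lying on the bench, about 200 mm long and 26 mm thick, black handle. Origin: its underside, 100 mm from the tip.

How it is judged:
By the outcome, as a careful person would: the job done as asked, in the order asked, and still so for the second after the job is handed in, with the robot touching nothing.
It also fails if it takes over 67 s, if anything falls off the work surface, if the arm or the gripper's body presses on something with over 40 N, if the wrist force passes 120 N, or if a joint passes its speed limit or range.

ROBOT

A 6-joint arm with a two-finger parallel gripper is mounted at the origin on the work surface. World frame = base frame: x ahead of the robot, y to its left, z up, the work surface at z = 0. Lengths are in mm, angles in rad, forces in N, time in s.
With the tool pointing down it reaches from about 400 to 825 mm from the base axis. Payload 7 kg.
Tool frame: the origin (TCP) lies on the centre line of the jaws, within the pads' length; the fingertips stand 17 mm ahead of it and the grasp point (between the pads) lies 2 mm behind it; x points along the fingers, z is the direction in which the jaws open and shut, and the axes are right-handed (so a half turn about x gives the same grasp; the last joint's range is limited). The gripper opens to 88 mm and grips with 3 to 60 N. Pads are 19 mm wide; open, the fingers measure 130 mm over their backs; the gripper's body (78 mm by 193 mm) begins 47 mm behind the grasp point.
Start: joints at [1.523, 0.359, 0.012, 0, -1.224, -0.288], TCP at [222.437, 637.273, 243.561] pointing down, gripper open.
Joint ranges: [-3.07, 3.07], [-1.43, 2.12], [-1.02, 1.25], [-3.03, 1.67], [-3.05, -0], [-3.03, 3.03]. Speed limits (rad/s): [2.39, 2.39, 3.01, 3.14, 3.14, 3.14].

INTERFACE

Orientations are given as a unit quaternion [w, x, y, z].
In Python, from workcell import telemetry, get_image, ticket, look_for, outline_of, pinpoint gives the robot as it stands.
- The arm moves only by the tool drive_tool, never from a script. Its argument "targets" is text: rows parted by semicolons, each of 7 numbers parted by spaces: the turn, a rotation vector about the tool's x, y, z in degrees, then the shift along the tool's x, y, z in cm, then the closure in counts, from 0 (fully open) to 255 (shut). A call has 1 to 5 rows; each row is the pose to reach, as a shift and turn from the pose commanded when the call began, along the tool's axes at that moment; what a row does not reach only later rows make up. A row lasts 1/12 s, in which the tool goes at most 41.7 mm and 7.16 degrees, less where a joint would pass 70% of its speed; a pose out of reach is approached as far as the arm can. A call with a gripper value outside its range is refused whole. The fingers move at their own pace and stop on an object; "grip_force" is the grip in N (left out, the last holds). Time passes only in rows, so rows that repeat a pose let the fingers close. It gives the time, the measured TCP pose, the force and the opening at its end, in the units of the state.
- telemetry.get_state(): the state, without advancing time (a new reading comes with each control period).
- get_image(name): name is "scene" or "top"; returns a dict with "pixels" (400x640x3 uint8, red, green, blue), "intrinsics" (3x3 intrinsics, pixels), "rvec" (rotation vector, rad) and "tvec" (3), from world to camera coordinates, as OpenCV has them. Camera axes: x right, y down, z forward; pixel columns grow to the right and rows downward; lengths in mm; the calibration is good to about 2 mm. A picture is of the moment at which its call begins. There is no depth.
- ticket.close_job(): hands the job in, once; it reports no verdict.
Trained networks look in a picture, given as the dict that the camera call returned (one of the last four; its "shot" number tells which), for a name from the list of things; names that differ only in an ending like _2 or _b are one class to them, and where a whole thing is asked for, a point or a joint stands for the part that bears it (a point fixed in the world has none). Each returns a list of dicts, best first, with "p" (0 to 1); they miss things now and then, are a little off and sometimes report something else, mostly with a low value. They report only what shows in the picture. A call takes as long as a camera call.
- look_for(picture, query): "box" ([left, top, right, bottom] in pixels, round what is visible of it).
- outline_of(picture, query): "mask" (400x640 bool, what is visible of it) and "box" ([left, top, right, bottom] in pixels, round what is visible of it).
- pinpoint(picture, query): "xy" ([column, row] in pixels: a listed point, or the origin of a listed thing).
The state is a dict: "time_s": time; "joints": joint angles; "qd": joint speeds; "joint_efforts": joint torques, N m; "tcp_pos": TCP position; "eef_rot": TCP orientation; "force": force on the tool from outside, world axes, zero at the start; "moment": the same for the moment, N m; "finger_gap": finger opening in mm.
Only numpy, scipy, OpenCV 4.12 (cv2) and the standard library are available. Lean on these libraries where they do the work, as an engineer would, in place of code of your own. Each camera call takes 0.05 s, during which the arm holds its last target.

## Working session

There is one attempt and no reset: what is moved stays moved. The work goes in short steps, Python scripts to look and compute and a tool call to move; the robot and the scene stay as the last step left them, time stands still between calls to the robot, and variables do not carry over. Pictures are saved under pics/ and viewed, and the job is handed in when it is done.

Besides the shell and the picture viewer there is one more tool, called after "Request:" as name(argument=value, ...) on one line, values as JSON. drive_tool: Moves the arm, as the interface text tells. Its arguments: {"type":"object","properties":{"targets":{"type":"string"},"grip_force":{"type":"number"}},"required":["targets"]}

```bash
ls; mkdir -p pics
python3 - <<'E'
from workcell import telemetry, get_image, look_for, pinpoint
import cv2,json
s=telemetry.get_state(); print(s)
for n in ("scene","top"):
    p=get_image(n); cv2.imwrite(f"pics/{n}0.png",p["pixels"][:,:,::-1])
    print(n,p["shot"],p["intrinsics"],p["rvec"],p["tvec"])
    for q in ["chest","hinge","lip","stay_foot","notch","heatsink","capacitor","board","meter","spool","driver"]:
        try:
            r=pinpoint(p,q); print(q,[( [round(float(v),1) for v in a["xy"]],round(float(a["p"]),2)) for a in r[:3]])
        except Exception as e: print(q,e)
E
```

```text
pics
{'time_s': 0.0, 'joints': array([ 1.52308594e+00,  3.59384737e-01,  1.10616007e-02, -3.65734448e-04,
       -1.22412751e+00, -2.88134073e-01]), 'qd': array([ 0.000198  ,  0.00101635, -0.00081234,  0.00200346,  0.00040363,
       -0.00052646]), 'joint_efforts': array([-3.15200650e-04, -5.82704079e+01,  2.93067098e+01,  6.99781626e+00,
        6.93427603e-03, -1.61124613e-04]), 'tcp_pos': array([222.3012264 , 636.84228036, 242.62245634]), 'eef_rot': array([-0.4097491 , -0.5761028 , -0.40897879,  0.57701611]), 'force': array([-0.56900741,  0.28241345,  0.36478798]), 'moment': array([-0.00734607, -0.00227968,  0.0007183 ]), 'finger_gap': 87.58808862713398}
scene 1 [[372.05071798   0.         312.35635101]
 [  0.         372.05071798 199.63290483]
 [  0.           0.           1.        ]] [ 1.56766655  2.2636552  -0.6509308 ] [ 276.49530517 -385.41268648 1332.86396585]
chest [([400.7, 235.3], 0.71)]
hinge [([442.7, 235.6], 0.61)]
lip [([358.7, 193.1], 0.98)]
stay_foot [([343.0, 248.1], 0.58)]
notch [([381.4, 270.1], 0.97), ([344.6, 249.0], 0.24)]
heatsink []
capacitor []
board [([272.8, 159.5], 0.93)]
meter [([255.4, 227.2], 0.6)]
spool [([331.8, 177.0], 0.58), ([358.9, 195.6], 0.52)]
driver [([211.1, 157.2], 0.81)]
top 2 [[381.16970202   0.         317.011475  ]
 [  0.         381.16970202 206.12811471]
 [  0.           0.           1.        ]] [ 2.21568415 -2.18758443  0.10812261] [ -90.37618965  590.84553222 1073.37061276]
chest [([232.1, 220.4], 0.63)]
hinge [([188.2, 209.6], 0.87), ([377.5, 267.0], 0.47)]
lip [([271.4, 229.8], 0.74)]
stay_foot [([271.7, 165.3], 0.52)]
notch [([232.1, 160.7], 0.6), ([230.0, 220.5], 0.27)]
heatsink []
capacitor [([312.3, 261.2], 0.46)]
board [([378.4, 263.4], 0.85)]
meter [([364.4, 184.9], 0.93)]
spool [([310.7, 263.1], 0.66), ([228.6, 221.0], 0.63)]
driver [([443.6, 244.4], 0.84), ([235.5, 159.4], 0.23)]
```

View pics/scene0.png

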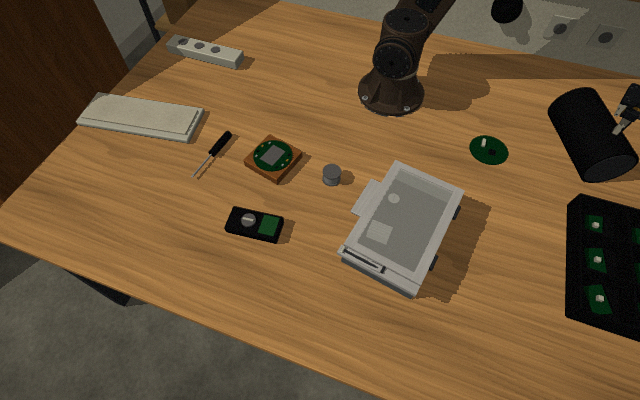

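View pics/top0.png

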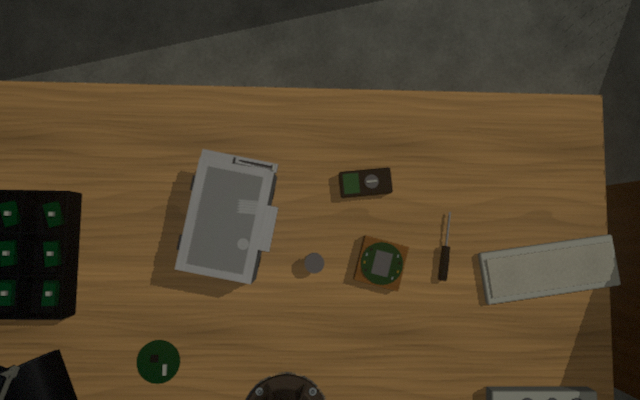

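Run:
```python
import cv2
a=cv2.imread("pics/top0.png"); b=cv2.imread("pics/scene0.png")
cv2.imwrite("pics/t_chest.png",cv2.resize(a[140:295,165:325],None,fx=5,fy=5,interpolation=cv2.INTER_CUBIC)[:, :800][:600+175])
cv2.imwrite("pics/t_chest.png",cv2.resize(a[140:290,165:325],None,fx=4,fy=4,interpolation=cv2.INTER_CUBIC))
cv2.imwrite("pics/s_chest.png",cv2.resize(b[155:305,320:480],None,fx=4,fy=4,interpolation=cv2.INTER_CUBIC))
cv2.imwrite("pics/t_board.png",cv2.resize(a[220:300,340:460],None,fx=6,fy=6,interpolation=cv2.INTER_CUBIC))
```

```text
(no output)
```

View pics/t_chest.png

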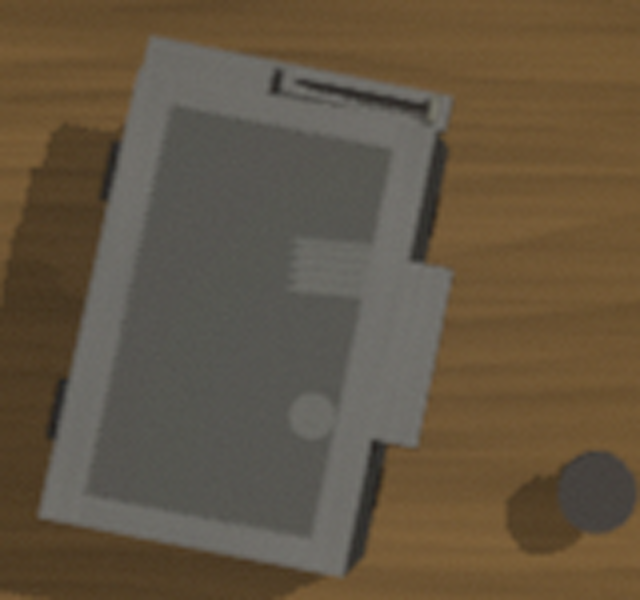

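View pics/s_chest.png

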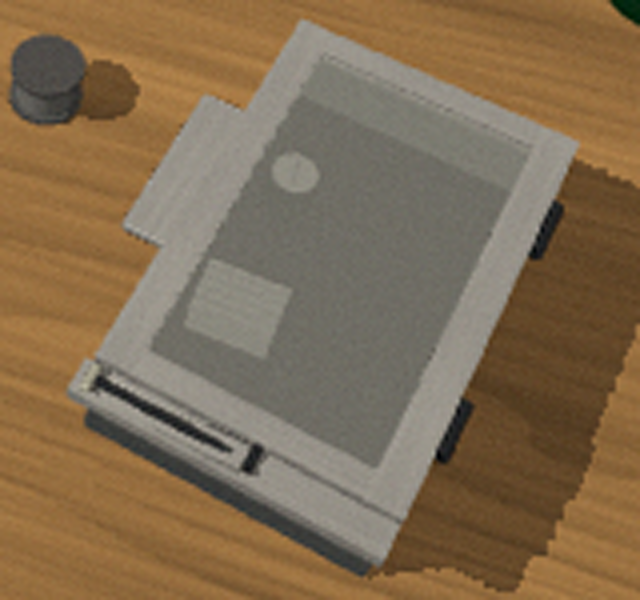

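View pics/t_board.png

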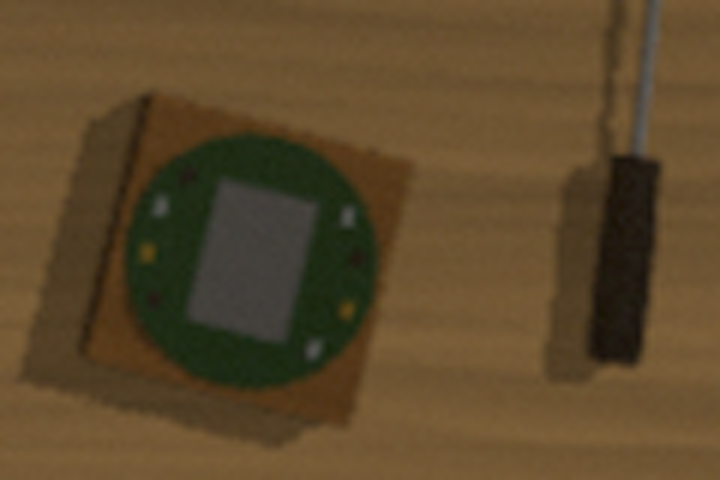

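```bash
cat > h.py <<'E'
import numpy as np, cv2
from scipy.spatial.transform import Rotation as R
from scipy.optimize import least_squares
CAM={'scene':(np.array([[372.05071798,0,312.35635101],[0,372.05071798,199.63290483],[0,0,1]]),np.array([1.56766655,2.2636552,-0.6509308]),np.array([276.49530517,-385.41268648,1332.86396585])),
'top':(np.array([[381.16970202,0,317.011475],[0,381.16970202,206.12811471],[0,0,1]]),np.array([2.21568415,-2.18758443,0.10812261]),np.array([-90.37618965,590.84553222,1073.37061276]))}
def proj(c,P):
    K,r,t=CAM[c]; return cv2.projectPoints(np.asarray(P,float).reshape(-1,3),r,t,K,None)[0].reshape(-1,2)
def onz(c,px,z):
    K,r,t=CAM[c]; Rm=R.from_rotvec(r).as_matrix(); C=-Rm.T@t
    d=Rm.T@np.linalg.inv(K)@np.array([px[0],px[1],1.]); return C+d*(z-C[2])/d[2]
def crop(u,v,f,ox,oy): return ((u+.5)/f-.5+ox,(v+.5)/f-.5+oy)
def place(p,L):
    L=np.atleast_2d(L); c,s=np.cos(p[2]),np.sin(p[2])
    return np.c_[p[0]+c*L[:,0]-s*L[:,1],p[1]+s*L[:,0]+c*L[:,1],L[:,2]]
def fit(obs,p0):
    f=lambda p:np.concatenate([proj(c,place(p,l))[0]-np.array(px) for c,px,l in obs])
    s=least_squares(f,p0,loss='soft_l1'); return s.x,f(s.x).reshape(-1,2)
E
python3 - <<'E'
from h import *
t=lambda u,v:('top',crop(u,v,4,165,140)); s=lambda u,v:('scene',crop(u,v,4,320,155))
T=[(150,38,100,-174,100),(40,517,100,150,108),(345,575,-100,150,108),(450,97,-100,-174,100),(450,270,-130,-60,108),(415,445,-130,60,108)]
S=[(305,20,-100,150,108),(577,145,100,150,108),(385,563,100,-174,100),(72,395,-100,-174,100),(208,97,-130,60,108),(127,230,-130,-60,108)]
ot=[t(a,b)+((x,y,z),) for a,b,x,y,z in T]; os=[s(a,b)+((x,y,z),) for a,b,x,y,z in S]
for o in (ot,os,ot+os):
    p,r=fit(o,[550,250,1.5]); print(p.round(3)); print(r.round(1).tolist())
P=np.array([onz('top',crop(u,v,6,340,220),33) for u,v in [(220,177),(320,205),(288,343),(187,316)]])
print(P.round(1),P.mean(0), np.linalg.norm(np.roll(P,-1,0)-P,axis=1), [np.arctan2(*(P[i]-P[j])[[1,0]]) for i,j in ((0,3),(1,2))])
print(onz('top',(378.4,263.4),0),onz('scene',(272.8,159.5),0))
H=np.array([onz('scene',crop(u,v,4,320,155),71) for u,v in [(215,260),(292,292),(265,358),(185,325)]])
print(H.round(1),H.mean(0),np.linalg.norm(np.roll(H,-1,0)-H,axis=1))
E
```

```text
[547.307 160.964   1.388]
[[0.1, -0.7], [-0.2, 0.1], [-0.4, 0.5], [-1.2, -0.7], [1.0, -0.2], [0.5, 1.0]]
[548.463 166.304   1.386]
[[-0.5, 0.4], [1.2, 0.2], [0.1, 0.5], [0.8, 0.1], [-0.4, -0.8], [-1.3, -1.0]]
[547.946 163.7     1.389]
[[-1.0, -0.9], [-1.2, -0.0], [-1.3, 0.2], [-2.3, -1.0], [-0.0, -0.6], [-0.4, 0.6], [-1.6, -0.0], [0.1, -0.4], [-0.7, -0.1], [0.0, -0.2], [-1.4, -1.1], [-2.2, -1.3]]
[[ 471.5 -251.8   33. ]
 [ 458.8 -299.3   33. ]
 [ 394.2 -284.1   33. ]
 [ 406.3 -236.3   33. ]] [ 432.71235443 -267.86850221   33.        ] [49.17114838 66.44478368 49.2895735  66.98136302] [np.float64(-0.23377198088789578), np.float64(-0.23181682843278364)]
[ 428.66567746 -264.32741454    0.        ] [ 4.26311403e+02 -2.68108801e+02  1.13686838e-13]
[[565.2  88.8  71. ]
 [570.6 141.9  71. ]
 [622.3 137.4  71. ]
 [617.7  83.7  71. ]] [593.94415738 112.95196686  71.        ] [53.34153095 51.91412533 53.9358896  52.76282981]
```

Run:
```python
from h import *
from workcell import telemetry
s=telemetry.get_state(); q=s['eef_rot']; Rm=R.from_quat(np.r_[q[1:],q[0]]); print(Rm.as_matrix().round(3))
j=s['joints']
for sg in (1,-1):
    M=R.from_euler('z',j[0])*R.from_euler('y',j[1]-j[2])*R.from_euler('x',j[3])*R.from_euler('y',-j[4])*R.from_euler('x',sg*j[5])
    print(sg,(M.inv()*Rm).as_rotvec())
```

```text
[[-0.     0.944 -0.33 ]
 [ 0.    -0.33  -0.944]
 [-1.    -0.    -0.   ]]
1 [-2.56538765e+00 -6.39629827e-05  0.00000000e+00]
-1 [-3.14157538e+00 -7.20056432e-05  2.13380145e-05]
```

Request:
drive_tool(targets="0 0 0 -2 0 0 0; 0 0 0 -5 0 0 100; 0 0 0 -8 0 0 255; 0 0 0 -10 0 0 255")

```text
time_s: 1.53
tcp_pos: [222.8, 637.7, 346.8]
eef_rot: [0.409, 0.577, 0.41, -0.576]
force: [0.4, -0.1, 0.2]
finger_gap: 73.2
```

Request:
drive_tool(targets="0 0 0 0 3 2 255; 0 0 0 0 6 4 255; 0 0 0 0 9 6 255; 0 0 0 0 12 8 255; 0 0 0 0 15.5 10 255")

```text
time_s: 1.95
tcp_pos: [336.1, 490.5, 343.8]
eef_rot: [0.41, 0.576, 0.41, -0.576]
force: [0.7, 1.6, 0.5]
finger_gap: 40.1
```

```bash
cat >> h.py <<'E'
def ori(j,s4=-1):
    e=R.from_euler
    return e('z',j[0])*e('y',j[1]-j[2])*e('x',s4*j[3])*e('y',-j[4])*e('x',-j[5])*e('x',np.pi)
def rec():
    from workcell import telemetry
    import json,os
    s=telemetry.get_state(); d=dict(j=s['joints'].tolist(),p=s['tcp_pos'].tolist(),q=s['eef_rot'].tolist())
    open('log.jsonl','a').write(json.dumps(d)+'\n'); return s
E
python3 -c "
from h import *
s=rec();print(s['joints'].round(3),s['tcp_pos'],s['time_s'])"
```

```text
[ 1.298  0.179 -0.007 -0.    -1.384 -0.062] [336.09328874 490.51765599 343.80437347] 1.95
```

Request:
drive_tool(targets="0 0 0 0 3 2 255; 0 0 0 0 6 4 255; 0 0 0 0 9 6 255; 0 0 0 0 12 8 255; 0 0 0 0 15.5 10 255")

```text
time_s: 2.37
tcp_pos: [449.6, 344.9, 344.1]
eef_rot: [0.409, 0.577, 0.41, -0.576]
force: [0.3, 1.1, -0.5]
finger_gap: 6.5
```

```bash
python3 -c "
from h import *
s=rec();print(s['joints'].round(3),s['tcp_pos'],s['time_s'])"
```

```text
[ 1.     0.13  -0.066 -0.    -1.374  0.236] [449.57841347 344.87096222 344.05428798] 2.3667
```

Request:
drive_tool(targets="0 0 0 0 0 4 255; 0 0 0 0 0 8 255; 0 0 0 0 0 12 255; 0 0 0 0 0 16 255; 0 0 0 0 0 20 255")

```text
time_s: 2.78
tcp_pos: [382.5, 155.6, 343.5]
eef_rot: [0.409, 0.577, 0.409, -0.576]
force: [0.2, -0.5, 0.5]
finger_gap: 0.2
```

```bash
python3 -c "
from h import *
s=rec();print(s['joints'].round(3),s['tcp_pos'],s['time_s'])"
```

```text
[ 0.87  -0.149 -0.343  0.    -1.377  0.365] [382.46954417 155.61777051 343.52378075] 2.7833
```

Request:
drive_tool(targets="0 -7 0 0 0 4 255; 0 -14 0 0 0 8 255; 0 -21 0 0 0 12 255; 0 -28 0 0 0 16 255; 0 -35 0 0 0 20 255")

```text
time_s: 3.2
tcp_pos: [317.2, -32.7, 344.7]
eef_rot: [-0.514, -0.376, -0.266, 0.724]
force: [0.4, -0.2, -0.3]
finger_gap: 0.6
```

```bash
python3 -c "
from h import *
s=rec();print(s['joints'].round(3),s['tcp_pos'],s['time_s'])"
```

```text
[ 0.866 -0.106 -0.538  0.213 -1.717  0.337] [317.21811565 -32.69691404 344.66241239] 3.2
```

```bash
cat >> h.py <<'E'
import json
def chain(j,s4=-1):
    e=R.from_euler
    A=[e('z',j[0])]; A.append(A[-1]*e('y',j[1])); A.append(A[-1]*e('y',-j[2])); A.append(A[-1]*e('x',s4*j[3])); A.append(A[-1]*e('y',-j[4])); A.append(A[-1]*e('x',-j[5]))
    return np.hstack([a.as_matrix() for a in A])
def kfit(lam=1e-3):
    D=[json.loads(l) for l in open('log.jsonl')]
    A=np.vstack([chain(d['j']) for d in D]); b=np.concatenate([d['p'] for d in D])
    n=A.shape[1]; x=np.linalg.lstsq(np.vstack([A,lam*np.eye(n)]),np.r_[b,np.zeros(n)],rcond=None)[0]
    return x,A@x-b
E
python3 -c "
from h import *
for l in open('log.jsonl'):
    d=json.loads(l); q=d['q']; Q=R.from_quat([q[1],q[2],q[3],q[0]])
    print([(ori(d['j'],s).inv()*Q).magnitude().round(4) for s in (1,-1)])
print(Q.as_matrix().round(3))
x,r=kfit();print(x.reshape(6,3).round(0),r.round(1))
"
```

```text
Traceback (most recent call last):
AttributeError: 'float' object has no attribute 'round'
```

```bash
python3 -c "
from h import *
for l in open('log.jsonl'):
    d=json.loads(l); q=d['q']; Q=R.from_quat([q[1],q[2],q[3],q[0]])
    print([round((ori(d['j'],s).inv()*Q).magnitude(),4) for s in (1,-1)])
print(Q.as_matrix().round(3))
x,r=kfit();print(x.reshape(6,3).round(0),r.round(1))
"
```

```text
[0.0002, 0.0]
[0.0003, 0.0]
[0.0002, 0.0]
[0.4255, 0.0]
[[-0.189  0.944 -0.27 ]
 [-0.545 -0.329 -0.771]
 [-0.817  0.001  0.576]]
[[ 39. -37. 145.]
 [ -0. -37. 599.]
 [220. -37.  46.]
 [220. -42.  35.]
 [195. -42. -31.]
 [195.   3.   0.]] [ 0. -0. -0. -0.  0.  0.  0. -0. -0.  0.  0. -0.]
```

Request:
drive_tool(targets="0 7 0 0 3 0 255; 0 14 0 0 6 0 255; 0 21 0 0 9 0 255; 0 28 0 0 12 0 255; 0 35 0 0 15 0 255")

```text
time_s: 3.62
tcp_pos: [460.8, -81.6, 345.3]
eef_rot: [0.41, 0.579, 0.41, -0.573]
force: [0.1, 1.8, -1.6]
finger_gap: 0.3
```

```bash
python3 -c "
from h import *
s=rec();print(s['joints'].round(3),s['tcp_pos'],s['time_s'])"
```

```text
[ 0.245 -0.05  -0.251 -0.002 -1.361  0.992] [460.78780649 -81.64686946 345.30016252] 3.6167
```

Request:
drive_tool(targets="0 7 0 0 0 3 255; 0 14 0 0 0 6 255; 0 21 0 0 0 9 255; 0 28 0 0 0 12 255; 0 35 0 0 0 12 255")

```text
time_s: 4.03
tcp_pos: [419.1, -196.2, 345.2]
eef_rot: [0.295, 0.702, 0.499, -0.414]
force: [0.5, -0.1, -1.0]
finger_gap: 0.5
```

```bash
python3 -c "
from h import *
s=rec();print(s['joints'].round(3),s['tcp_pos'],s['time_s'])"
```

```text
[-0.449  0.05  -0.05  -0.501 -1.537  1.719] [ 419.14761086 -196.19797668  345.22332564] 4.0333
```

Request:
drive_tool(targets="7 0 0 0 0 0 255; 14 0 0 0 0 0 255; 21 0 0 0 0 0 255; 28 0 0 0 0 0 255; 35 0 0 0 0 0 255")

```text
time_s: 4.45
tcp_pos: [419.3, -194.7, 343.6]
eef_rot: [0.066, 0.757, 0.349, -0.548]
force: [-0.6, 0.8, 0.3]
finger_gap: 0.8
```

```bash
python3 -c "
from h import *
s=rec();print(s['joints'].round(3),s['tcp_pos'],s['time_s']);q=s['eef_rot'];print(R.from_quat(np.r_[q[1:],q[0]]).as_matrix().round(3))
x,r=kfit();print(x.reshape(6,3).round(1),r.round(1))
"
```

```text
[-0.444  0.051 -0.053 -0.499 -1.534  1.095] [ 419.25299628 -194.72777243  343.5971107 ] 4.45
[[ 0.155  0.601 -0.784]
 [ 0.455 -0.748 -0.483]
 [-0.877 -0.282 -0.39 ]]
[[ 3.000e-01 -0.000e+00  1.987e+02]
 [-0.000e+00 -0.000e+00  6.016e+02]
 [ 2.316e+02 -0.000e+00  0.000e+00]
 [ 2.316e+02 -9.580e+01 -0.000e+00]
 [ 1.805e+02 -9.580e+01  1.000e-01]
 [ 1.805e+02 -0.000e+00  0.000e+00]] [-0. -0. -0. -0.  0.  0. -0.  0. -0.  0. -0.  0. -0.  0.  0. -0. -0. -0.
 -0. -0. -0.]
```

```bash
cat >> h.py <<'E'
LO=np.array([-3.07,-1.43,-1.02,-3.03,-3.05,-3.03]);HI=np.array([3.07,2.12,1.25,1.67,0,3.03])
KX=kfit()[0]
def fk(j): return chain(j)@KX, ori(j)
def ik(p,Q,j0):
    f=lambda j:np.r_[(chain(j)@KX-p)/100,3*(ori(j).inv()*Q).as_rotvec()]
    best=None
    for k in range(8):
        st=np.clip(np.array(j0)+(np.random.RandomState(k).randn(6)*.6 if k else 0),LO+.01,HI-.01)
        s=least_squares(f,st,bounds=(LO,HI))
        if best is None or s.cost<best.cost-1e-9: best=s
        if best.cost<1e-8: break
    return best.x,best.cost
CH=np.array([548.,163.5,1.389])
def toolR(ax,pitch,zs):
    # tool x horizontal dir angle ax, pitched down; z horizontal
    x=np.array([np.cos(ax)*np.cos(pitch),np.sin(ax)*np.cos(pitch),-np.sin(pitch)])
    z=zs*np.array([-np.sin(ax),np.cos(ax),0]); y=np.cross(z,x)
    return R.from_matrix(np.c_[x,y,z])
def lipE(th): return np.array([100-230*np.cos(th)-3.5*np.sin(th),0,104+230*np.sin(th)-3.5*np.cos(th)])
def tcpat(th,psi,c,zs=1,ylip=0):
    E=lipE(th); E=E-c*np.array([np.sin(psi),0,np.cos(psi)]); E[1]=ylip
    return place(CH,E)[0],toolR(CH[2],psi,zs)
def plan(p,Q,rows=None,cl=255,s=None):
    """rows from the present pose to p,Q; split in calls"""
    if s is None:
        from workcell import telemetry; s=telemetry.get_state()
    P0=np.array(s['tcp_pos']);q=s['eef_rot'];Q0=R.from_quat(np.r_[q[1:],q[0]])
    if isinstance(p,str): p=P0
    rv=(Q0.inv()*Q).as_rotvec(); d=p-P0
    n=max(int(np.ceil(max(np.linalg.norm(d)/38,np.degrees(np.linalg.norm(rv))/6.8))),rows or 1)
    k=0
    while k<n:
        Pb=P0+d*k/n; Qb=Q0*R.from_rotvec(rv*k/n); L=[]
        for i in range(k+1,min(k+5,n)+1):
            t=Qb.inv().apply(P0+d*i/n-Pb)/10; r=np.degrees(rv*(i-k)/n)
            L.append(' '.join(f'{v:.1f}' if abs(v)>.005 else '0' for v in r)+' '+' '.join(f'{v:.2f}' for v in t)+f' {cl}')
        print('; '.join(L)); k+=5
E
python3 -c "
from h import *
j0=[-0.444,0.051,-0.053,-0.499,-1.534,1.095]
for zs in (1,-1):
  j=j0
  for th,ps in ((-.1,.52),(0,.52),(.3,.7),(.7,1.0),(1.1,1.35),(1.4,1.6)):
    p,Q=tcpat(th,ps,10,zs); j,c=ik(p,Q,j); print(zs,th,p.round(0),j.round(2),round(c,6))
p,Q=tcpat(0,.52,25,1)
for n,px in (('spool',(314,264)),):print(onz('top',px,40))
"
```

```text
1 -0.1 [524.  32.  69.] [-0.37  0.59 -0.21 -1.08 -1.32  0.79] 0.0
1 0 [524.  31.  92.] [-0.36  0.55 -0.21 -1.07 -1.34  0.75] 0.0
1 0.3 [525.  38. 161.] [-0.24  0.34 -0.21 -0.93 -1.27  0.47] 0.0
1 0.7 [532.  78. 244.] [ 0.09  0.13 -0.19 -0.6  -1.16 -0.05] 0.0
1 1.1 [545. 147. 305.] [ 0.49  0.1  -0.13 -0.18 -1.21 -0.62] 0.0
1 1.4 [557. 210. 330.] [ 0.7   0.19 -0.03  0.02 -1.37 -0.89] 0.0
-1 -0.1 [524.  32.  69.] [-0.37  0.59 -0.21 -1.08 -1.32 -2.35] 0.0
-1 0 [524.  31.  92.] [-0.36  0.55 -0.21 -1.07 -1.34 -2.39] 0.0
-1 0.3 [525.  38. 161.] [-0.24  0.34 -0.21 -0.93 -1.27 -2.68] 0.0
-1 0.7 [532.  78. 244.] [ 0.02  0.15 -0.18 -0.68 -1.18 -3.03] 0.042903
-1 1.1 [545. 147. 305.] [ 0.16  0.13 -0.12 -0.55 -1.2  -3.03] 0.951396
-1 1.4 [557. 210. 330.] [ 0.29  0.16 -0.04 -0.43 -1.24 -3.03] 2.279873
[428.55030609 -75.74499399  40.        ]
```

```bash
python3 -c "
from h import *
Q=toolR(CH[2],.52,1)
plan(place(CH,(-190,0,170))[0],Q)
"
```

```text
5.2 1.0 -3.5 2.72 -0.25 -0.99 255; 10.4 2.0 -7.0 5.44 -0.50 -1.98 255; 15.5 3.1 -10.5 8.16 -0.75 -2.97 255; 20.7 4.1 -14.0 10.88 -1.00 -3.96 255; 25.9 5.1 -17.5 13.60 -1.25 -4.95 255
5.2 1.0 -3.5 2.80 0.22 -0.73 255; 10.4 2.0 -7.0 5.61 0.44 -1.46 255; 15.5 3.1 -10.5 8.41 0.66 -2.19 255; 20.7 4.1 -14.0 11.22 0.87 -2.92 255
```

Request:
drive_tool(targets="5 1 -3.5 2.7 -0.2 -1 255; 10.5 2 -7 5.4 -0.5 -2 255; 15.5 3 -10.5 8.2 -0.7 -3 255; 20.5 4 -14 10.9 -1 -4 255; 26 5 -17.5 13.6 -1.2 -5 255")

```text
time_s: 4.87
tcp_pos: [472.9, -98.0, 246.9]
eef_rot: [-0.203, 0.714, 0.332, -0.583]
force: [0.9, 0.1, -1.0]
finger_gap: 0.5
```

Request:
drive_tool(targets="5 1 -3.5 2.8 0.2 -0.7 255; 10.5 2 -7 5.6 0.4 -1.5 255; 15.5 3 -10.5 8.4 0.7 -2.2 255; 20.5 4 -14 11.2 0.9 -2.9 255; 20.5 4 -14 11.2 0.9 -2.9 255")

```text
time_s: 5.28
tcp_pos: [512.4, -20.1, 164.8]
eef_rot: [-0.411, 0.636, 0.299, -0.58]
force: [-1.7, 1.1, -0.1]
finger_gap: 0.6
```

```bash
python3 -c "
from h import *
s=rec();print(s['joints'].round(3),s['tcp_pos'],s['time_s'])
Q=toolR(CH[2],.52,1)
plan(place(CH,(-180,0,80))[0],Q)
"
```

```text
[-0.439  0.457 -0.146 -1.001 -1.482  0.635] [512.42606854 -20.12247687 164.80907998] 5.2833
-0.1 0.2 0.1 1.60 2.34 -0.09 255; -0.3 0.4 0.2 3.19 4.69 -0.19 255; -0.4 0.6 0.3 4.79 7.03 -0.28 255
```

Request:
drive_tool(targets="0 0 0 1.6 2.3 -0.1 255; 0 0 0 3.2 4.7 -0.2 255; 0 0.6 0 4.8 7 -0.3 255; 0 0.6 0 4.8 7 -0.3 255")

```text
time_s: 5.62
tcp_pos: [516.1, -16.3, 81.4]
eef_rot: [-0.408, 0.642, 0.298, -0.577]
force: [-0.9, 0.3, 0.1]
finger_gap: 0.4
```

```bash
python3 -c "
from h import *
from workcell import *
s=rec();print(s['joints'].round(3),s['tcp_pos'],s['time_s'])
p=get_image('scene');a=p['pixels'][:,:,::-1];cv2.imwrite('pics/s1.png',cv2.resize(a[100:300,230:490],None,fx=3,fy=3))
Q=toolR(CH[2],.52,1)
plan(place(CH,(-137,0,82))[0],Q)
"
```

```text
[-0.436  0.584 -0.18  -1.024 -1.382  0.782] [516.08309143 -16.2789922   81.44751726] 5.6167
0.1 -0.0 -0.1 2.04 -1.06 0.09 255; 0.2 -0.0 -0.1 4.08 -2.13 0.18 255
```

View pics/s1.png

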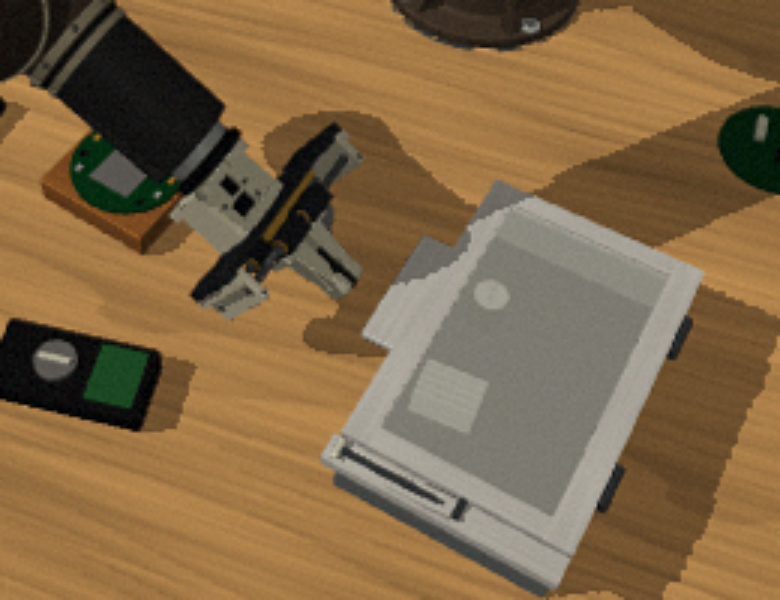

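Request:
drive_tool(targets="0 0 0 2 -1 0.1 255; 0 0 0 4.1 -2.1 0.2 255; 0 0 0 4.1 -2.1 0.2 255")

```text
time_s: 5.92
tcp_pos: [525.1, 31.1, 85.7]
eef_rot: [-0.405, 0.645, 0.299, -0.575]
force: [-0.4, -0.4, -0.3]
finger_gap: 0.2
```

```bash
python3 -c "
from h import *
s=rec();print(s['tcp_pos'],s['force'],s['time_s'])
for th,ps,c in ((0,.52,10),(.1,.6,10),(.2,.7,10)):print(tcpat(th,ps,c)[0])
p,Q=tcpat(.08,.58,10);plan(p,Q,5)
"
```

```text
[525.13139503  31.11407942  85.71098611] [-0.43311776 -0.3643814  -0.29181313] 5.9167
[523.59810117  30.75541563  91.8218082 ]
[523.62015865  30.87540678 115.2258151 ]
[524.03490011  33.13157064 138.61529119]
0.1 -0.0 0.7 -0.26 -0.42 0.02 255; 0.2 -0.1 1.3 -0.52 -0.85 0.05 255; 0.4 -0.1 2.0 -0.78 -1.27 0.07 255; 0.5 -0.2 2.7 -1.04 -1.69 0.09 255; 0.6 -0.2 3.3 -1.30 -2.12 0.12 255
```

Request:
drive_tool(targets="0 0 0.6 -0.2 -0.4 0 255; 0 0 1.3 -0.5 -0.8 0 255; 0 0 2 -0.8 -1.3 0.1 255; 0 0 2.7 -1 -1.7 0.1 255; 0 0 3.3 -1.3 -2.1 0.1 255")

```text
time_s: 6.33
tcp_pos: [523.5, 27.3, 109.0]
eef_rot: [-0.389, 0.654, 0.279, -0.586]
force: [1.4, -0.1, -2.1]
finger_gap: 0.4
```

```bash
python3 -c "
from h import *
from workcell import *
s=rec();print(s['tcp_pos'],s['force'],s['time_s'])
p=get_image('scene');a=p['pixels'][:,:,::-1];cv2.imwrite('pics/s2.png',cv2.resize(a[100:300,230:490],None,fx=3,fy=3))
"
```

```text
[523.51118909  27.32892685 108.95144527] [ 1.37331356 -0.06974333 -2.07154328] 6.3333
```

View pics/s2.png

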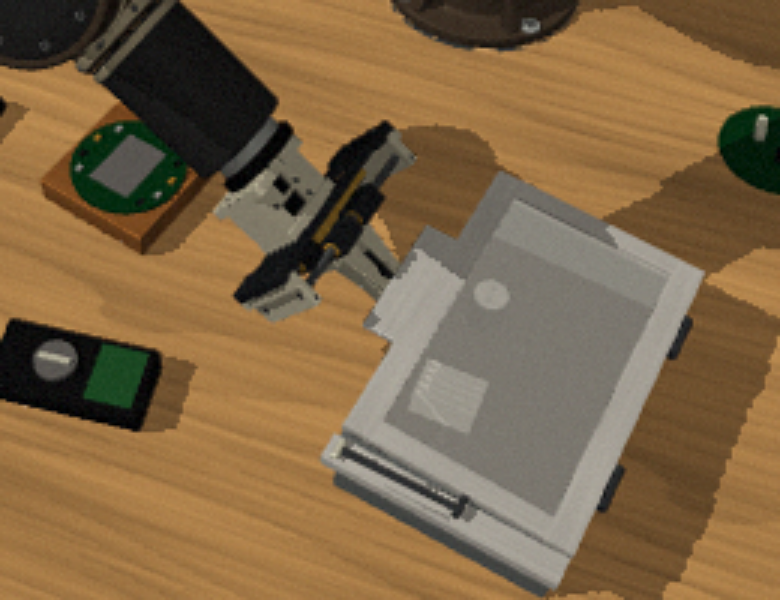

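```bash
cat >> h.py <<'E'
def seq(ths,c=10,psf=lambda t:.52+.771*t,rows=5,cl=255):
    from workcell import telemetry
    s=telemetry.get_state()
    for th in ths:
        p,Q=tcpat(th,psf(th),c); print('#',th); plan(p,Q,rows,s=s,cl=cl); q=Q.as_quat(); s=dict(tcp_pos=p,eef_rot=np.r_[q[3],q[:3]])
E
python3 -c "
from h import *
seq([.25,.42,.59,.76,.93,1.10,1.24,1.34,1.40])
"
```

```text
# 0.25
0.1 -0.1 1.5 -0.31 -0.75 0.00 255; 0.2 -0.1 3.0 -0.61 -1.51 0.01 255; 0.3 -0.2 4.5 -0.92 -2.26 0.01 255; 0.4 -0.3 6.0 -1.23 -3.02 0.02 255; 0.5 -0.4 7.4 -1.54 -3.77 0.02 255
# 0.42
0 0 1.5 -0.33 -0.72 0.00 255; 0 0 3.0 -0.65 -1.45 0.00 255; 0 0 4.5 -0.98 -2.17 0.00 255; 0 0 6.0 -1.30 -2.89 0.00 255; 0 0 7.5 -1.63 -3.62 0.00 255
# 0.59
0 0 1.5 -0.30 -0.73 0.00 255; 0 0 3.0 -0.59 -1.47 -0.00 255; 0 0 4.5 -0.89 -2.20 -0.00 255; 0 0 6.0 -1.19 -2.94 -0.00 255; 0 0 7.5 -1.48 -3.67 -0.00 255
# 0.76
0 0 1.5 -0.27 -0.74 0.00 255; 0 0 3.0 -0.54 -1.49 0.00 255; 0 0 4.5 -0.80 -2.23 0.00 255; 0 0 6.0 -1.07 -2.98 0.00 255; 0 0 7.5 -1.34 -3.72 0.00 255
# 0.93
0 0 1.5 -0.24 -0.75 -0.00 255; 0 0 3.0 -0.48 -1.51 -0.00 255; 0 0 4.5 -0.72 -2.26 0.00 255; 0 0 6.0 -0.96 -3.01 0.00 255; 0 0 7.5 -1.20 -3.77 0.00 255
# 1.1
0 0 1.5 -0.21 -0.76 0.00 255; 0 0 3.0 -0.42 -1.52 0.00 255; 0 0 4.5 -0.63 -2.28 0.00 255; 0 0 6.0 -0.84 -3.04 0.00 255; 0 0 7.5 -1.05 -3.80 0.00 255
# 1.24
0 0 1.2 -0.16 -0.63 -0.00 255; 0 0 2.5 -0.32 -1.26 0.00 255; 0 0 3.7 -0.47 -1.89 0.00 255; 0 0 4.9 -0.63 -2.52 0.00 255; 0 0 6.2 -0.79 -3.15 0.00 255
# 1.34
0 0 0.9 -0.11 -0.45 -0.00 255; 0 0 1.8 -0.21 -0.90 -0.00 255; 0 0 2.7 -0.32 -1.35 -0.00 255; 0 0 3.5 -0.43 -1.80 -0.00 255; 0 0 4.4 -0.54 -2.26 -0.00 255
# 1.4
0 0 0.5 -0.06 -0.27 0.00 255; 0 0 1.1 -0.13 -0.54 -0.00 255; 0 0 1.6 -0.19 -0.81 0.00 255; 0 0 2.1 -0.25 -1.08 -0.00 255; 0 0 2.7 -0.32 -1.35 -0.00 255
```

Request:
drive_tool(targets="0 0 1.5 -0.3 -0.75 0 255; 0 0 3 -0.6 -1.5 0 255; 0 0 4.5 -0.9 -2.25 0 255; 0 0 6 -1.2 -3 0 255; 0 0 7.5 -1.5 -3.75 0 255")

```text
time_s: 6.8
tcp_pos: [523.8, 35.1, 147.7]
eef_rot: [-0.35, 0.67, 0.235, -0.611]
force: [-0.1, -4.6, -0.9]
finger_gap: 0.5
```

Request:
drive_tool(targets="0 0 1.5 -0.3 -0.7 0 255; 0 0 3 -0.6 -1.4 0 255; 0 0 4.5 -0.9 -2.1 0 255; 0 0 6 -1.2 -2.8 0 255; 0 0 7.5 -1.5 -3.6 0 255")

```text
time_s: 7.22
tcp_pos: [525.9, 47.1, 184.9]
eef_rot: [-0.309, 0.684, 0.191, -0.633]
force: [-0.6, -3.9, 0.1]
finger_gap: 0.2
```

```bash
python3 -c "
from h import *
from workcell import *
s=rec();print(s['tcp_pos'],s['force'],s['time_s'],tcpat(.42,.52+.771*.42,10)[0])
p=get_image('scene');a=p['pixels'][:,:,::-1];cv2.imwrite('pics/s3.png',cv2.resize(a[100:300,230:490],None,fx=3,fy=3))
seq([.59,.76,.93])
"
```

```text
[525.85195938  47.12990384 184.8841946 ] [-0.62707502 -3.86881304  0.06632566] 7.2167 [526.50156956  46.55007603 187.94295865]
# 0.59
0.1 -0.1 1.5 -0.33 -0.72 -0.01 255; 0.2 -0.2 3.0 -0.65 -1.44 -0.02 255; 0.3 -0.3 4.5 -0.98 -2.16 -0.03 255; 0.3 -0.4 5.9 -1.30 -2.88 -0.03 255; 0.4 -0.5 7.4 -1.63 -3.60 -0.04 255
# 0.76
0 0 1.5 -0.27 -0.74 0.00 255; 0 0 3.0 -0.54 -1.49 0.00 255; 0 0 4.5 -0.80 -2.23 0.00 255; 0 0 6.0 -1.07 -2.98 0.00 255; 0 0 7.5 -1.34 -3.72 0.00 255
# 0.93
0 0 1.5 -0.24 -0.75 -0.00 255; 0 0 3.0 -0.48 -1.51 -0.00 255; 0 0 4.5 -0.72 -2.26 0.00 255; 0 0 6.0 -0.96 -3.01 0.00 255; 0 0 7.5 -1.20 -3.77 0.00 255
```

View pics/s3.png

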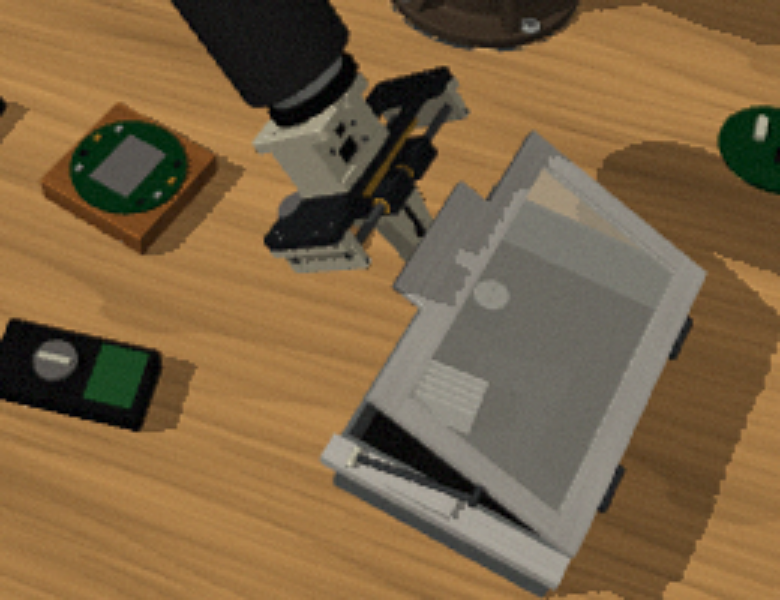

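Request:
drive_tool(targets="0 0 1.5 -0.3 -0.7 0 255; 0 0 3 -0.6 -1.4 0 255; 0 0 4.5 -0.9 -2.2 0 255; 0 0 6 -1.2 -2.9 0 255; 0 0 7.5 -1.5 -3.6 0 255")

```text
time_s: 7.68
tcp_pos: [528.3, 64.6, 219.7]
eef_rot: [-0.267, 0.694, 0.146, -0.652]
force: [0.5, -0.5, -1.7]
finger_gap: 0.9
```

Request:
drive_tool(targets="0 0 1.5 -0.3 -0.75 0 255; 0 0 3 -0.5 -1.5 0 255; 0 0 4.5 -0.8 -2.2 0 255; 0 0 6 -1.1 -3 0 255; 0 0 7.5 -1.3 -3.7 0 255")

```text
time_s: 8.1
tcp_pos: [532.1, 87.6, 251.3]
eef_rot: [-0.224, 0.702, 0.101, -0.668]
force: [0.4, -1.7, -1.1]
finger_gap: 0.3
```

Request:
drive_tool(targets="0 0 1.5 -0.2 -0.75 0 255; 0 0 3 -0.5 -1.5 0 255; 0 0 4.5 -0.7 -2.3 0 255; 0 0 6 -1 -3 0 255; 0 0 7.5 -1.2 -3.8 0 255")

```text
time_s: 8.52
tcp_pos: [536.9, 115.5, 278.9]
eef_rot: [-0.18, 0.707, 0.054, -0.682]
force: [-0.2, -1.5, -0.7]
finger_gap: 0.4
```

```bash
python3 -c "
from h import *
from workcell import *
s=rec();print(s['tcp_pos'],s['force'],s['time_s'],tcpat(.93,.52+.771*.93,10)[0])
p=get_image('scene');a=p['pixels'][:,:,::-1];cv2.imwrite('pics/s4.png',cv2.resize(a[100:300,230:490],None,fx=3,fy=3))
seq([1.1,1.24,1.34,1.40])
"
```

```text
[536.89093971 115.54977623 278.88397805] [-0.21719454 -1.50342117 -0.70878132] 8.5167 [539.00435047 114.56430997 283.0041292 ]
# 1.1
0.0 -0.1 1.5 -0.28 -0.74 -0.04 255; 0.1 -0.2 3.0 -0.55 -1.49 -0.07 255; 0.1 -0.3 4.5 -0.83 -2.23 -0.11 255; 0.1 -0.3 6.0 -1.10 -2.98 -0.15 255; 0.2 -0.4 7.5 -1.38 -3.72 -0.19 255
# 1.24
0 0 1.2 -0.16 -0.63 -0.00 255; 0 0 2.5 -0.32 -1.26 0.00 255; 0 0 3.7 -0.47 -1.89 0.00 255; 0 0 4.9 -0.63 -2.52 0.00 255; 0 0 6.2 -0.79 -3.15 0.00 255
# 1.34
0 0 0.9 -0.11 -0.45 -0.00 255; 0 0 1.8 -0.21 -0.90 -0.00 255; 0 0 2.7 -0.32 -1.35 -0.00 255; 0 0 3.5 -0.43 -1.80 -0.00 255; 0 0 4.4 -0.54 -2.26 -0.00 255
# 1.4
0 0 0.5 -0.06 -0.27 0.00 255; 0 0 1.1 -0.13 -0.54 -0.00 255; 0 0 1.6 -0.19 -0.81 0.00 255; 0 0 2.1 -0.25 -1.08 -0.00 255; 0 0 2.7 -0.32 -1.35 -0.00 255
```

View pics/s4.png

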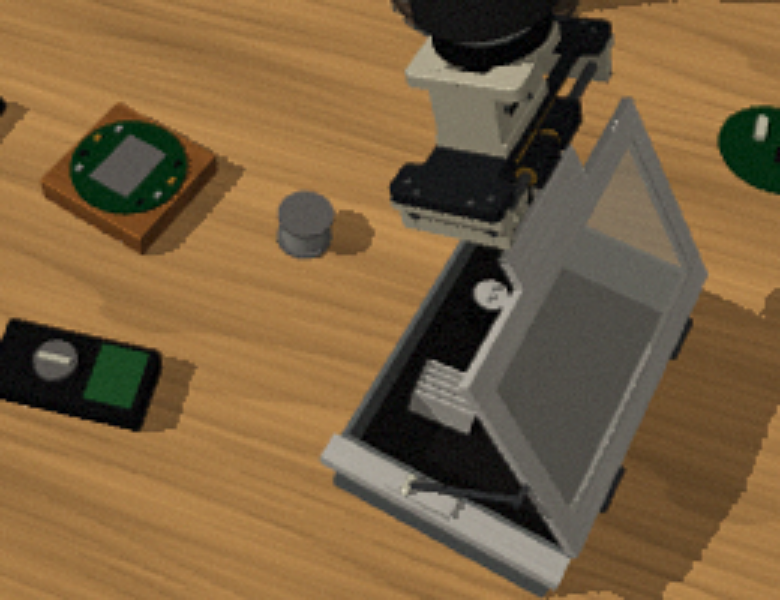

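Request:
drive_tool(targets="0 0 1.5 -0.2 -0.75 0 255; 0 0 3 -0.5 -1.5 0 255; 0 0 4.5 -0.8 -2.2 0 255; 0 0 6 -1.1 -3 -0.1 255; 0 0 7.5 -1.3 -3.7 -0.1 255")

```text
time_s: 8.98
tcp_pos: [543.2, 145.5, 303.2]
eef_rot: [-0.135, 0.709, 0.008, -0.692]
force: [0.1, -1.6, -0.9]
finger_gap: 0.9
```

Request:
drive_tool(targets="0 0 1.2 -0.2 -0.6 0 255; 0 0 2.5 -0.3 -1.2 0 255; 0 0 3.7 -0.5 -1.9 0 255; 0 0 4.9 -0.6 -2.5 0 255; 0 0 6.2 -0.8 -3.2 0 255")

```text
time_s: 9.4
tcp_pos: [548.5, 174.6, 317.2]
eef_rot: [-0.097, 0.708, -0.03, -0.698]
force: [-0.3, -0.7, -0.2]
finger_gap: 0.0
```

```bash
python3 -c "
from h import *
from workcell import *
s=rec();print(s['tcp_pos'],s['force'],s['time_s'],tcpat(1.24,.52+.771*1.24,10)[0])
p=get_image('scene');a=p['pixels'][:,:,::-1];cv2.imwrite('pics/s5.png',cv2.resize(a[100:300,320:520],None,fx=3,fy=3))
seq([1.32,1.40])
"
```

```text
[548.47027387 174.55023316 317.24763838] [-0.32537903 -0.73950853 -0.15468436] 9.4 [550.17524888 175.3331983  319.44738696]
# 1.32
0.0 -0.1 0.7 -0.13 -0.36 -0.02 255; 0.0 -0.1 1.4 -0.25 -0.72 -0.05 255; 0.0 -0.2 2.1 -0.38 -1.08 -0.07 255; 0.1 -0.3 2.8 -0.50 -1.43 -0.09 255; 0.1 -0.4 3.5 -0.63 -1.79 -0.12 255
# 1.4
0 0 0.7 -0.08 -0.36 -0.00 255; 0 0 1.4 -0.17 -0.72 -0.00 255; 0 0 2.1 -0.25 -1.08 -0.00 255; 0 0 2.8 -0.33 -1.45 -0.00 255; 0 0 3.5 -0.41 -1.81 -0.00 255
```

View pics/s5.png

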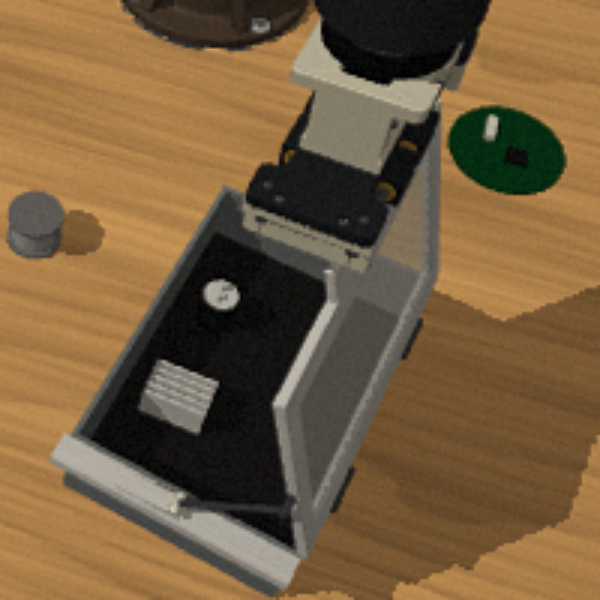

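Request:
drive_tool(targets="0 0 0.7 -0.1 -0.35 0 255; 0 0 1.4 -0.2 -0.7 0 255; 0 0 2.1 -0.3 -1 0 255; 0 0 2.8 -0.5 -1.4 0 255; 0 0 3.5 -0.6 -1.8 0 255")

```text
time_s: 9.87
tcp_pos: [552.3, 192.1, 325.7]
eef_rot: [-0.076, 0.708, -0.052, -0.7]
force: [-0.3, -0.1, -0.1]
finger_gap: 0.1
```

Request:
drive_tool(targets="0 0 0.7 -0.1 -0.4 0 255; 0 0 1.4 -0.2 -0.8 0 255; 0 0 2.1 -0.3 -1.1 0 255; 0 0 2.8 -0.3 -1.5 0 255; 0 0 3.5 -0.4 -1.9 0 255")

```text
time_s: 10.28
tcp_pos: [555.8, 211.0, 330.0]
eef_rot: [-0.055, 0.706, -0.074, -0.702]
force: [0.2, -0.9, -0.9]
finger_gap: 0.4
```

```bash
python3 -c "
from h import *
from workcell import *
s=rec();print(s['tcp_pos'],s['force'],s['time_s'],tcpat(1.38,.52+.771*1.38,10)[0],tcpat(1.4,.52+.771*1.4,10)[0])
print(proj('scene',place(CH,(10,-162,104))))
p=get_image('scene');a=p['pixels'][:,:,::-1];cv2.imwrite('pics/s6.png',cv2.resize(a[100:300,320:520],None,fx=3,fy=3))
print(pinpoint(p,'stay_foot'))
"
```

```text
[555.76044636 211.02043631 330.04018674] [ 0.15390754 -0.86803404 -0.88776318] 10.2833 [555.76466936 205.73924598 329.29440199] [556.58107139 210.18041464 330.34455063]
[[381.46438137 270.79586817]]
[{'xy': [392.9, 274.1], 'p': 0.57}]
```

View pics/s6.png

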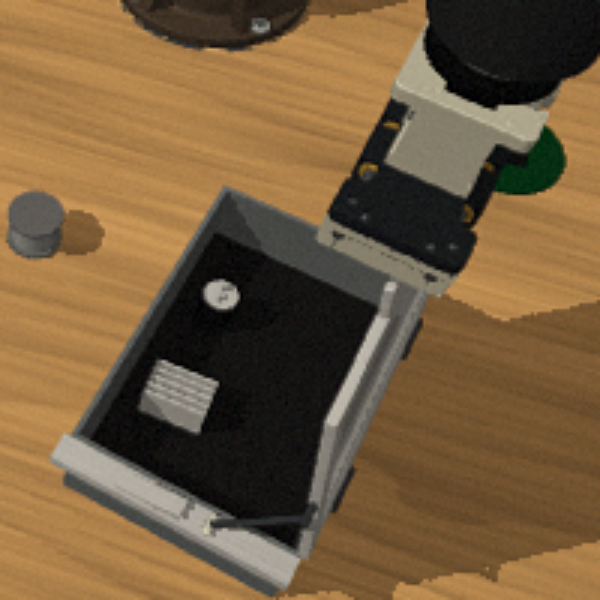

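```bash
python3 -c "
from h import *
seq([1.31,1.23])
"
```

```text
# 1.31
0.0 -0.1 -0.8 0.11 0.42 -0.02 255; 0.0 -0.2 -1.5 0.22 0.85 -0.04 255; 0.0 -0.3 -2.3 0.33 1.27 -0.05 255; 0.1 -0.3 -3.1 0.43 1.70 -0.07 255; 0.1 -0.4 -3.8 0.54 2.12 -0.09 255
# 1.23
0 0 -0.7 0.11 0.35 0.00 255; 0 0 -1.4 0.22 0.71 -0.00 255; 0 0 -2.1 0.34 1.06 0.00 255; 0 0 -2.8 0.45 1.41 -0.00 255; 0 0 -3.5 0.56 1.77 0.00 255
```

Request:
drive_tool(targets="0 0 -0.8 0.1 0.4 0 255; 0 0 -1.5 0.2 0.8 0 255; 0 0 -2.3 0.3 1.2 0 255; 0 0 -3.1 0.4 1.7 0 255; 0 0 -3.8 0.5 2.1 0 255")

```text
time_s: 10.8
tcp_pos: [551.7, 188.7, 325.8]
eef_rot: [-0.079, 0.708, -0.049, -0.7]
force: [0.7, -1.4, 0.6]
finger_gap: -0.1
```

```bash
python3 -c "
from h import *
from workcell import *
s=rec();print(s['tcp_pos'],s['force'],s['time_s'])
p=get_image('scene');a=p['pixels'][:,:,::-1];cv2.imwrite('pics/s7.png',cv2.resize(a[100:300,320:520],None,fx=3,fy=3))
"
```

```text
[551.68207059 188.71768144 325.83856739] [ 0.68059789 -1.39336557  0.64078262] 10.8
```

View pics/s7.png

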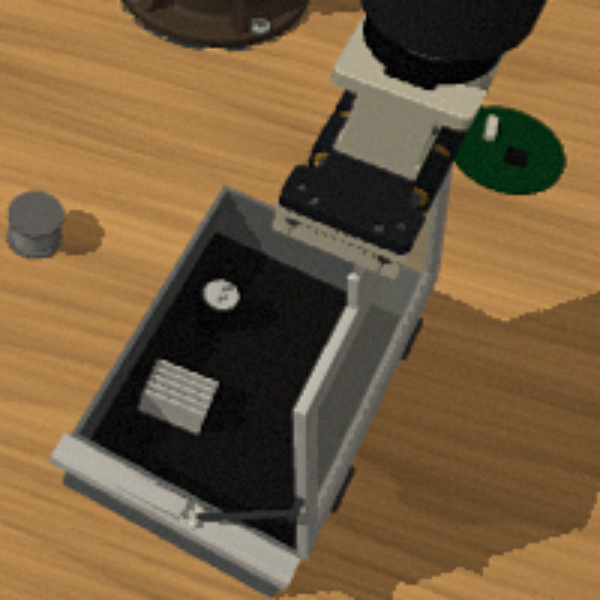

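Foot near the step (crop ~(195,515)). Continue lowering slowly.

Request:
drive_tool(targets="0 0 -0.7 0.1 0.35 0 255; 0 0 -1.4 0.2 0.7 0 255; 0 0 -2.1 0.3 1.1 0 255; 0 0 -2.8 0.4 1.4 0 255; 0 0 -3.5 0.5 1.8 0 255")

```text
time_s: 11.27
tcp_pos: [548.7, 172.1, 319.8]
eef_rot: [-0.1, 0.709, -0.028, -0.697]
force: [0.5, 0.6, -0.2]
finger_gap: 0.7
```

Request:
drive_tool(targets="0 0 0 0 0.3 0 255; 0 0 0 0 0.6 0 255; 0 0 0 0 0.9 0 255; 0 0 0 0 1.2 0 255; 0 0 0 0 1.5 0 255")

```text
time_s: 11.68
tcp_pos: [546.0, 157.5, 318.3]
eef_rot: [-0.099, 0.709, -0.028, -0.697]
force: [0.8, 0.5, 0.1]
finger_gap: 0.3
```

```bash
python3 -c "
from h import *
from workcell import *
s=rec();print(s['tcp_pos'],s['force'],s['time_s'])
p=get_image('scene');a=p['pixels'][:,:,::-1];cv2.imwrite('pics/s8.png',cv2.resize(a[100:300,320:520],None,fx=3,fy=3))
"
```

```text
[546.00828754 157.52110549 318.27019061] [0.80112089 0.54920957 0.07802448] 11.6833
```

View pics/s8.png

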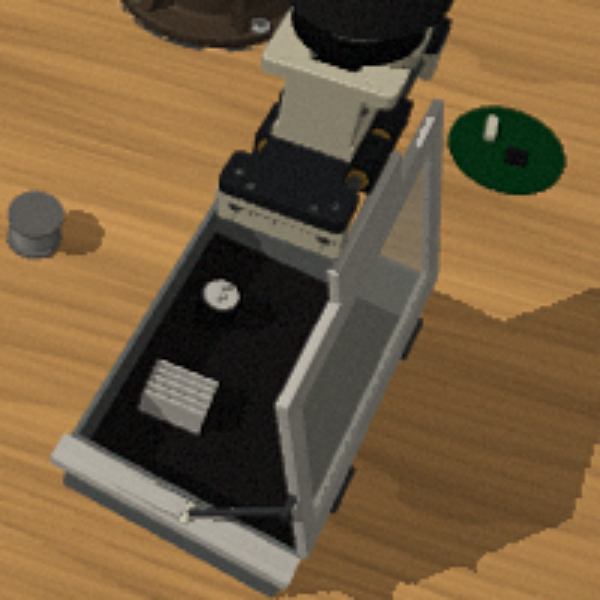

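Request:
drive_tool(targets="0 0 0 0 3 0 255; 0 0 0 0 7 0 255; 0 0 0 0 11 0 200; 0 0 0 0 15 0 150; 0 0 0 0 19 0 100")

```text
time_s: 12.15
tcp_pos: [511.5, -29.6, 299.0]
eef_rot: [-0.099, 0.709, -0.028, -0.697]
force: [1.6, 0.5, 0.7]
finger_gap: 15.4
```

```bash
python3 -c "
from h import *
from workcell import *
s=rec();print(s['tcp_pos'],s['force'],s['time_s'],s['finger_gap'])
for n in ('scene','top'):
  p=get_image(n);a=p['pixels'][:,:,::-1];cv2.imwrite(f'pics/{n}9.png',a)
  r=outline_of(p,'heatsink'); print(n,[(x['box'],x['p']) for x in r]); r2=pinpoint(p,'heatsink'); print(r2)
  if r: np.save(f'hs_{n}.npy',r[0]['mask'])
a=cv2.imread('pics/top9.png');cv2.imwrite('pics/t9.png',cv2.resize(a[170:260,180:290],None,fx=6,fy=6,interpolation=cv2.INTER_CUBIC))
a=cv2.imread('pics/scene9.png');cv2.imwrite('pics/s9.png',cv2.resize(a[180:290,330:430],None,fx=5,fy=5,interpolation=cv2.INTER_CUBIC))
cv2.imwrite('pics/s9b.png',a)
"
```

```text
[511.48037582 -29.59797826 298.99179721] [1.59088021 0.46158534 0.72842405] 12.15 15.396851928296616
scene [([365.8, 222.9, 395.1, 244.1], 0.73), ([379.5, 269.8, 408.7, 273.2], 0.56)]
[{'xy': [380.1, 233.4], 'p': 0.73}]
top [([242.6, 199.2, 262.6, 214.9], 0.5), ([183.1, 146.9, 278.4, 232.3], 0.28)]
[{'xy': [251.9, 207.0], 'p': 0.55}]
```

View pics/t9.png

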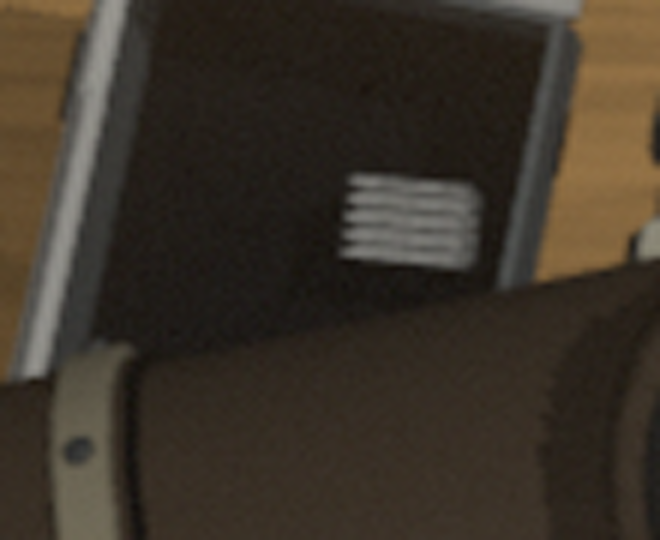

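View pics/s9.png

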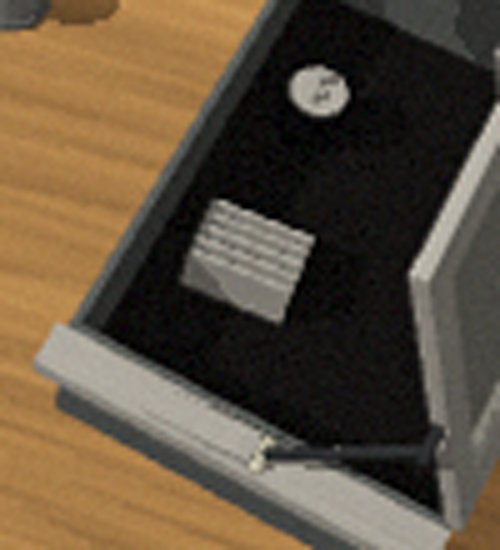

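View pics/s9b.png

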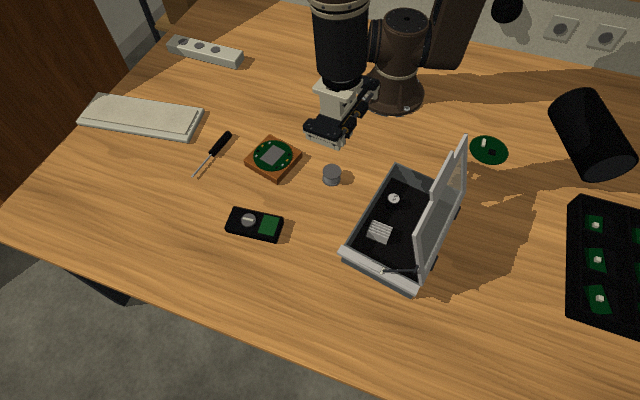

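```bash
python3 -c "
from h import *
t=lambda u,v:('top',crop(u,v,6,180,170)); s=lambda u,v:('scene',crop(u,v,5,330,180))
S=[(215,200,-28,18,71),(316,237,28,18,71),(298,283,28,-18,71),(195,245,-28,-18,71),(283,323,28,-18,35),(180,283,-28,-18,35)]
T=[(349,173,28,-18,71),(341,260,28,18,71)]
os=[s(a,b)+((x,y,z),) for a,b,x,y,z in S]; ot=[t(a,b)+((x,y,z),) for a,b,x,y,z in T]
for o in (os,ot,os+ot):
  p,r=fit(o,[590,110,1.5]); print(p.round(3),r.round(1).tolist())
for c in ('top','scene'):
  m=np.load(f'hs_{c}.npy'); ys,xs=np.nonzero(m); print(c,xs.mean(),ys.mean(),m.sum(), cv2.minAreaRect(np.c_[xs,ys].astype(np.float32)))
  # fit by silhouette
def sil(c,p):
  L=[(a*28,b*18,z) for a in(-1,1) for b in (-1,1) for z in (35,71)]
  h=cv2.convexHull((proj(c,place(p,L))*16).astype(np.int32)); im=np.zeros((400,640),np.uint8); cv2.fillConvexPoly(im,h,1,shift=4); return im.astype(bool)
from scipy.optimize import minimize
def cost(p,cs): return sum(1-(sil(c,p)&M[c]).sum()/(sil(c,p)|M[c]).sum() for c in cs)
M={c:np.load(f'hs_{c}.npy') for c in ('top','scene')}
for cs in (('scene',),('top',),('scene','top')):
  r=minimize(cost,[594,110,1.5],args=(cs,),method='Nelder-Mead',options=dict(initial_simplex=[[594,110,1.5],[600,110,1.5],[594,118,1.5],[594,110,1.65]])); print(cs,r.x.round(3),r.fun)
a=cv2.imread('pics/top0.png')
print(proj('top',place(CH,(10,-162,104))))
"
```

```text
[582.874 112.948   1.505] [[0.0, -0.9], [0.3, -0.6], [-0.5, 1.6], [-0.6, 1.2], [0.2, -0.3], [0.7, -0.2]]
[584.95  108.531   1.503] [[-0.0, 0.7], [0.0, -0.7]]
[583.357 112.149   1.496] [[-0.2, -0.9], [-0.1, -0.4], [-1.0, 1.8], [-1.0, 1.1], [-0.3, -0.2], [0.3, -0.2], [-1.3, 1.2], [-1.3, -0.2]]
top 249.26122448979592 206.9061224489796 245 ((249.22998046875, 206.8899688720703), (19.657569885253906, 12.727922439575195), 8.130102157592773)
scene 378.7642679900744 231.44913151364764 403 ((378.81219482421875, 231.490234375), (22.27992820739746, 18.508405685424805), 24.775142669677734)
('scene',) [583.739 111.446   1.479] 0.0840909090909091
('top',) [586.    106.444   1.583] 0.25538461538461543
('scene', 'top') [584.036 110.775   1.464] 0.37985819327731096
[[233.19693313 158.88106276]]
```

```bash
cat >> h.py <<'E'
HS=np.array([584.,111.,1.495])
GQ=toolR(1.495,1.43,1)
E
python3 -c "
from h import *
from workcell import telemetry
j0=telemetry.get_state()['joints']
j=j0
V=KX.reshape(6,3)
def pts(j):
  C=chain(j); P=np.zeros(3); o=[]
  for k in range(6):
    P=P+C[:,3*k:3*k+3]@V[k]; o.append(P.round(0))
  return o
for z in (250,57):
  j,c=ik(np.array([584,111,z]),GQ,j); print(j.round(2),round(c,6)); print(pts(j))
PQ=toolR(-.233,1.43,1)
for nm,Q in (('a',toolR(-.233,1.43,1)),('b',toolR(-.233+np.pi,1.43,1))):
  jj=j0
  for z in (200,57):
    jj,c=ik(np.array([432.,-268,z]),Q,jj); print(nm,jj.round(2),round(c,6))
plan(np.array([584,111,230.]),GQ,cl=75)
"
```

```text
[ 0.44  0.21 -0.14 -0.13 -1.16 -0.46] 0.0
[array([ -0.,  -0., 199.]), array([112.,  52., 788.]), array([310., 144., 710.]), array([544., 148., 620.]), array([582.,  86., 429.]), array([584., 111., 250.])]
[ 0.43  0.4  -0.34 -0.18 -0.77 -0.38] 0.0
[array([ -0.,  -0., 199.]), array([212.,  98., 753.]), array([367., 170., 596.]), array([551., 151., 427.]), array([582.,  86., 236.]), array([584., 111.,  57.])]
a [-0.16  0.04 -0.52  0.01 -0.87 -1.65] 0.0
a [-0.16  0.23 -0.7   0.02 -0.5  -1.66] 0.0
b [-0.17  0.2  -0.32 -0.01 -1.19  1.52] 0.0
b [-0.17  0.36 -0.47 -0.01 -0.87  1.52] 0.0
-1.2 -0.2 -0.4 1.69 -2.83 -0.90 75; -2.4 -0.5 -0.9 3.37 -5.66 -1.79 75; -3.6 -0.7 -1.3 5.06 -8.49 -2.69 75; -4.8 -1.0 -1.8 6.75 -11.33 -3.59 75; -5.9 -1.2 -2.2 8.44 -14.16 -4.48 75
```

Request:
drive_tool(targets="-1 0 -0.5 1.7 -2.8 -0.9 75; -2.5 -0.5 -1 3.4 -5.7 -1.8 75; -3.5 -0.7 -1.5 5.1 -8.5 -2.7 75; -5 -1 -2 6.8 -11.3 -3.6 75; -6 -1.2 -2.2 8.4 -14.2 -4.5 75", grip_force=15)

```text
time_s: 12.87
tcp_pos: [584.3, 113.8, 229.5]
eef_rot: [-0.075, 0.706, 0.024, -0.703]
force: [-0.1, 0.2, 0.3]
finger_gap: 61.4
```

```bash
python3 -c "
from h import *
s=rec();print(s['joints'].round(3),s['tcp_pos'],s['time_s'],s['finger_gap'])
plan(np.array([584,111,110.]),GQ,cl=75)
"
```

```text
[ 0.44   0.223 -0.163 -0.137 -1.12  -0.456] [584.3499228  113.78970134 229.48758522] 12.8667 61.3937470380585
0.1 0.0 0 2.95 0.49 0.00 75; 0.1 0.0 0 5.90 0.98 0.00 75; 0.2 0.0 0 8.84 1.47 0.01 75; 0.2 0.1 0 11.79 1.96 0.01 75
```

Request:
drive_tool(targets="0 0 0 3 0.5 0 75; 0 0 0 6 1 0 75; 0 0 0 9 1.5 0 75; 0 0 0 11.8 2 0 75; 0 0 0 11.8 2 0 75")

```text
time_s: 13.28
tcp_pos: [580.0, 108.2, 104.6]
eef_rot: [0.075, -0.703, -0.022, 0.707]
force: [-0.7, -0.5, -1.6]
finger_gap: 61.8
```

```bash
python3 -c "
from h import *
from workcell import *
s=rec();print(s['joints'].round(3),s['tcp_pos'],s['time_s'],s['force'])
p=get_image('scene');a=p['pixels'][:,:,::-1];cv2.imwrite('pics/s10.png',cv2.resize(a[120:310,320:500],None,fx=3,fy=3))
p=get_image('top');a=p['pixels'][:,:,::-1];cv2.imwrite('pics/t10.png',cv2.resize(a[120:310,150:350],None,fx=3,fy=3))
plan(np.array([584,111,57.]),GQ,cl=75)
"
```

```text
[ 0.432  0.339 -0.308 -0.163 -0.873 -0.405] [580.04702941 108.23433728 104.5763635 ] 13.2833 [-0.6607521  -0.50961975 -1.55824658]
0.1 0.1 -0.1 2.66 0.25 -0.02 75; 0.1 0.1 -0.1 5.31 0.50 -0.05 75
```

View pics/s10.png

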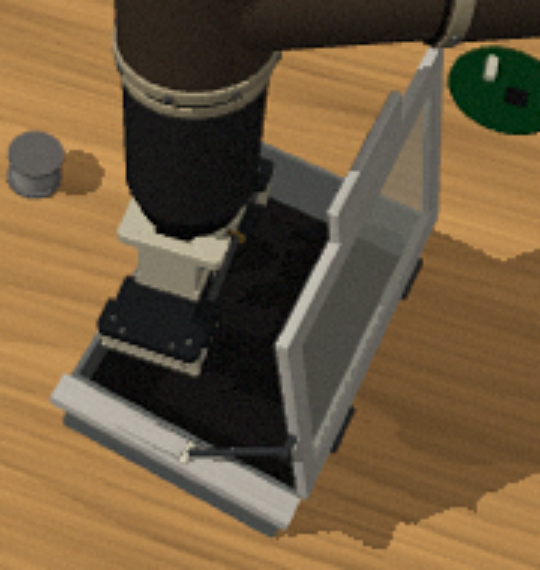

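View pics/t10.png

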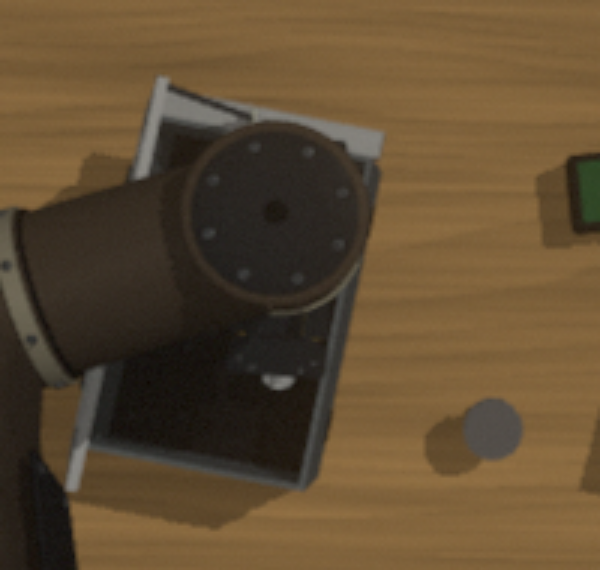

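Request:
drive_tool(targets="0 0 0 1.3 0.1 0 75; 0 0 0 2.6 0.2 0 75; 0 0 0 4 0.4 0 75; 0 0 0 4.7 0.5 0 75; 0 0 0 4.7 0.5 0 75")

```text
time_s: 13.8
tcp_pos: [584.0, 109.8, 63.8]
eef_rot: [-0.076, 0.707, 0.023, -0.703]
force: [-0.6, 0.4, 0.1]
finger_gap: 62.0
```

```bash
python3 -c "
from h import *
from workcell import *
s=rec();print(s['joints'].round(3),s['tcp_pos'],s['time_s'],s['force'])
plan(np.array([584,111,57.]),GQ,cl=75)
"
```

```text
[ 0.432  0.39  -0.34  -0.175 -0.781 -0.385] [584.02560124 109.76925169  63.8453275 ] 13.8 [-0.62123947  0.4300273   0.0895351 ]
0.1 0.0 -0.0 0.69 -0.03 0.01 75
```

Request:
drive_tool(targets="0 0 0 0.4 0 0 75; 0 0 0 0.6 0 0 130; 0 0 0 0.6 0 0 180; 0 0 0 0.6 0 0 180; 0 0 0 0.6 0 0 180", grip_force=15)

```text
time_s: 14.22
tcp_pos: [584.1, 110.1, 58.0]
eef_rot: [-0.076, 0.707, 0.023, -0.703]
force: [0.8, 0.4, 0.4]
finger_gap: 40.8
```

Request:
drive_tool(targets="0 0 0 0 0 0 200; 0 0 0 0 0 0 200; 0 0 0 0 0 0 200; 0 0 0 0 0 0 200")

```text
time_s: 14.55
tcp_pos: [584.2, 110.1, 57.9]
eef_rot: [-0.076, 0.707, 0.023, -0.703]
force: [-0.8, -0.9, 4.5]
finger_gap: 35.8
```

```bash
python3 -c "
from h import *
from workcell import *
s=rec();print(s['tcp_pos'],s['eef_rot'],s['time_s'],s['force'],s['finger_gap'])
p=get_image('scene');a=p['pixels'][:,:,::-1];cv2.imwrite('pics/s11.png',cv2.resize(a[120:310,320:500],None,fx=3,fy=3))
plan(np.array([584,111,110.]),GQ,cl=200,rows=5)
"
```

```text
[584.18965801 110.13580582  57.92421591] [-0.07600324  0.70687264  0.02323414 -0.70286184] 14.55 [-0.7784113  -0.87336994  4.52155456] 35.79336917106201
0.0 0 0 -1.03 -0.16 0.00 200; 0.0 -0.0 -0.0 -2.06 -0.33 0.01 200; 0.0 -0.0 -0.0 -3.09 -0.49 0.01 200; 0.0 -0.0 -0.0 -4.12 -0.65 0.02 200; 0.1 -0.0 -0.0 -5.15 -0.82 0.02 200
```

View pics/s11.png

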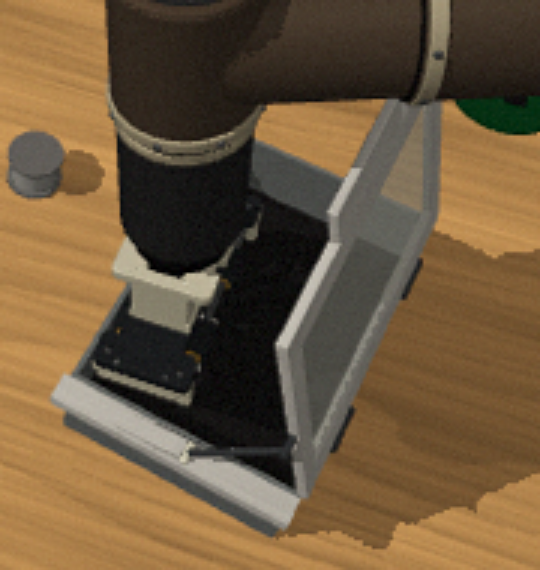

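Request:
drive_tool(targets="0 0 0 -0.5 -0.1 0 200; 0 0 0 -1.5 -0.2 0 200; 0 0 0 -3 -0.5 0 200; 0 0 0 -5 -0.8 0 200; 0 0 0 -7 -1.1 0 200")

```text
time_s: 15.02
tcp_pos: [583.3, 110.9, 129.1]
eef_rot: [-0.076, 0.706, 0.023, -0.704]
force: [0.4, -1.3, -1.1]
finger_gap: 36.0
```

Request:
drive_tool(targets="0 0 0 -2 -0.3 0 200; 0 0 0 -4 -0.6 0 200; 0 0 0 -6 -0.9 0 200; 0 0 0 -8 -1.2 0 200; 0 0 0 -8 -1.2 0 200")

```text
time_s: 15.43
tcp_pos: [585.8, 112.1, 214.4]
eef_rot: [-0.076, 0.709, 0.024, -0.701]
force: [0.1, 1.0, -0.0]
finger_gap: 35.8
```

```bash
python3 -c "
from h import *
from workcell import *
s=rec();print(s['joints'].round(3),s['tcp_pos'],s['time_s'],s['force'],s['finger_gap'])
p=get_image('scene');a=p['pixels'][:,:,::-1];cv2.imwrite('pics/s12.png',cv2.resize(a[120:310,320:500],None,fx=3,fy=3))
PQ=toolR(-.233+np.pi,1.43,1)
j=s['joints']
for Q,nm in ((PQ,'b'),(toolR(-.233,1.43,1),'a')):
  for p in ([500,-60,205],[432,-268,150]):
    jj,c=ik(np.array(p,float),Q,j);print(nm,jj.round(2),c)
plan(np.array([510,-30,200.]),GQ,cl=200)
"
```

```text
[ 0.437  0.232 -0.187 -0.137 -1.081 -0.451] [585.77617622 112.07055099 214.43423333] 15.4333 [ 0.14378936  0.98099403 -0.03507761] 35.804256369368325
b [ 0.22  0.19 -0.29 -0.07 -1.21  1.14] 5.870514023075582e-29
b [-0.17  0.25 -0.38 -0.01 -1.08  1.52] 1.6893563878520389e-22
a [ 0.33  0.02 -0.56  0.1  -0.88 -2.19] 2.0832855082658683e-30
a [-0.16  0.1  -0.59  0.01 -0.75 -1.65] 8.047439122329452e-21
0.0 -0.0 0.0 -0.18 2.95 1.28 200; 0.0 -0.1 0.0 -0.36 5.90 2.57 200; 0.1 -0.1 0.0 -0.54 8.85 3.85 200; 0.1 -0.2 0.1 -0.72 11.80 5.13 200; 0.1 -0.2 0.1 -0.90 14.75 6.41 200
```

View pics/s12.png

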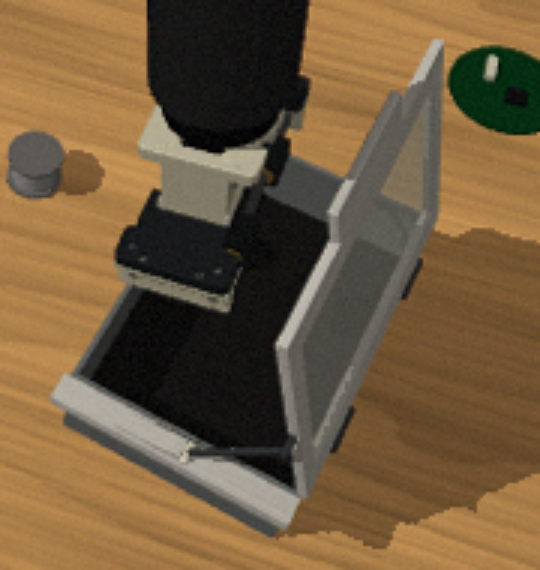

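Request:
drive_tool(targets="0 0 0 -0.2 2.9 1.3 200; 0 0 0 -0.4 5.9 2.6 200; 0 0 0 -0.5 8.8 3.8 200; 0 0 0 -0.7 11.8 5.1 200; 0 0 0 -0.9 14.7 6.4 200")

```text
time_s: 15.9
tcp_pos: [507.4, -31.0, 196.7]
eef_rot: [-0.076, 0.706, 0.023, -0.704]
force: [0.7, -1.1, -0.8]
finger_gap: 36.1
```

```bash
cat >> h.py <<'E'
def planyaw(p,ax0,ax1,pitch,n,cl,P0=None):
    """vertical-axis turn while moving, from the present pose"""
    from workcell import telemetry
    s=telemetry.get_state(); P0=np.array(s['tcp_pos'])
    d=np.array(p)-P0; k=0
    while k<n:
        Qb=toolR(ax0+(ax1-ax0)*k/n,pitch,1); L=[]
        for i in range(k+1,min(k+5,n)+1):
            Q=toolR(ax0+(ax1-ax0)*i/n,pitch,1); r=np.degrees((Qb.inv()*Q).as_rotvec()); t=Qb.inv().apply(d*(i-k)/n)/10
            L.append(' '.join(f'{v:.1f}' for v in r)+' '+' '.join(f'{v:.2f}' for v in t)+f' {cl}')
        print('; '.join(L)); k+=5
E
python3 -c "
from h import *
s=rec();print(s['tcp_pos'],s['force'],s['time_s'])
q=s['eef_rot'];print(R.from_quat(np.r_[q[1:],q[0]]).as_matrix().round(3),GQ.as_matrix().round(3))
planyaw([432,-268,170],1.495,-.233+np.pi,1.43,13,200)
"
```

```text
[507.40681638 -30.95414843 196.69530972] [ 0.68840449 -1.12166026 -0.83354337] 15.9
[[ 0.008 -0.074 -0.997]
 [ 0.139 -0.987  0.075]
 [-0.99  -0.14   0.002]] [[ 0.011 -0.075 -0.997]
 [ 0.14  -0.987  0.076]
 [-0.99  -0.14  -0.   ]]
-6.2 -0.9 0.0 -0.06 1.87 0.44 200; -12.3 -1.7 -0.0 -0.12 3.75 0.88 200; -18.5 -2.6 0.0 -0.17 5.62 1.32 200; -24.7 -3.5 0.0 -0.23 7.49 1.76 200; -30.8 -4.4 0.0 -0.29 9.36 2.20 200
-6.2 -0.9 -0.0 0.01 1.38 1.34 200; -12.3 -1.7 -0.0 0.02 2.76 2.68 200; -18.5 -2.6 -0.0 0.03 4.14 4.02 200; -24.7 -3.5 -0.0 0.05 5.52 5.36 200; -30.8 -4.4 -0.0 0.06 6.91 6.70 200
-6.2 -0.9 0.0 0.14 0.50 1.85 200; -12.3 -1.7 0.0 0.27 1.00 3.71 200; -18.5 -2.6 0.0 0.41 1.50 5.56 200
```

Request:
drive_tool(targets="-6.2 -0.9 0 0 1.9 0.4 200; -12.3 -1.7 0 -0.1 3.7 0.9 200; -18.5 -2.6 0 -0.2 5.6 1.3 200; -24.7 -3.5 0 -0.2 7.5 1.8 200; -30.8 -4.4 0 -0.3 9.4 2.2 200")

```text
time_s: 16.32
tcp_pos: [478.9, -122.2, 186.6]
eef_rot: [-0.117, -0.673, -0.214, 0.698]
force: [0.3, -0.0, 0.1]
finger_gap: 35.7
```

Request:
drive_tool(targets="-6.2 -0.9 0 0 1.4 1.3 200; -12.3 -1.7 0 0 2.8 2.7 200; -18.5 -2.6 0 0 4.1 4 200; -24.7 -3.5 0 0 5.5 5.4 200; -30.8 -4.4 0 0.1 6.9 6.7 200")

```text
time_s: 16.73
tcp_pos: [450.1, -213.2, 176.2]
eef_rot: [-0.299, -0.591, -0.387, 0.641]
force: [-0.3, 1.0, -0.3]
finger_gap: 35.8
```

Request:
drive_tool(targets="-6.2 -0.9 0 0.1 0.5 1.8 200; -12.3 -1.7 0 0.3 1 3.7 200; -18.5 -2.6 0 0.4 1.5 5.6 200; -18.5 -2.6 0 0.4 1.5 5.6 200; -18.5 -2.6 0 0.4 1.5 5.6 200")

```text
time_s: 17.15
tcp_pos: [432.5, -267.6, 170.0]
eef_rot: [-0.397, -0.522, -0.476, 0.586]
force: [-1.4, 1.2, -0.7]
finger_gap: 35.9
```

```bash
python3 -c "
from h import *
from workcell import *
s=rec();print(s['joints'].round(3),s['tcp_pos'],s['time_s'],s['force'],s['finger_gap'])
PQ=toolR(-.233+np.pi,1.43,1)
q=s['eef_rot'];print(np.degrees((R.from_quat(np.r_[q[1:],q[0]]).inv()*PQ).as_rotvec()).round(2))
p=get_image('scene');a=p['pixels'][:,:,::-1];cv2.imwrite('pics/s13.png',cv2.resize(a[80:220,190:370],None,fx=4,fy=4,interpolation=cv2.INTER_CUBIC))
p=get_image('top');a=p['pixels'][:,:,::-1];cv2.imwrite('pics/t13.png',cv2.resize(a[190:340,300:480],None,fx=4,fy=4,interpolation=cv2.INTER_CUBIC))
"
```

```text
[-0.174  0.232 -0.352 -0.009 -1.131  1.512] [ 432.52277884 -267.60139449  170.0257177 ] 17.15 [-1.36029576  1.20769797 -0.73201838] 35.89823107657647
[-0.22  0.02  0.18]
```

View pics/s13.png

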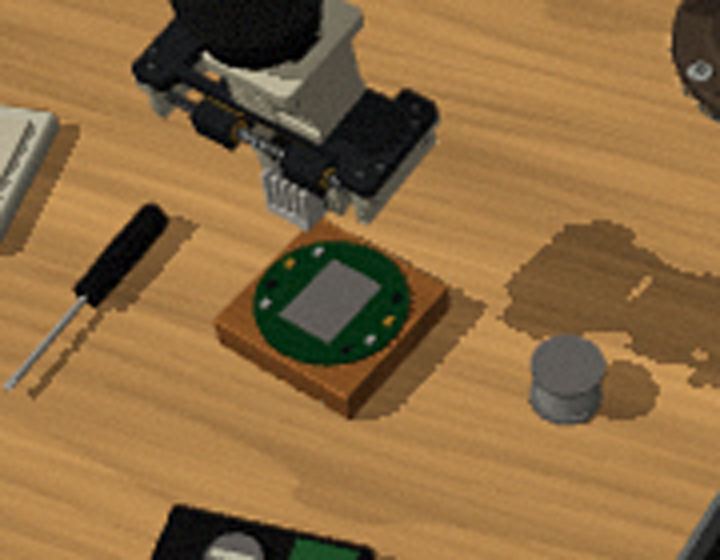

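View pics/t13.png

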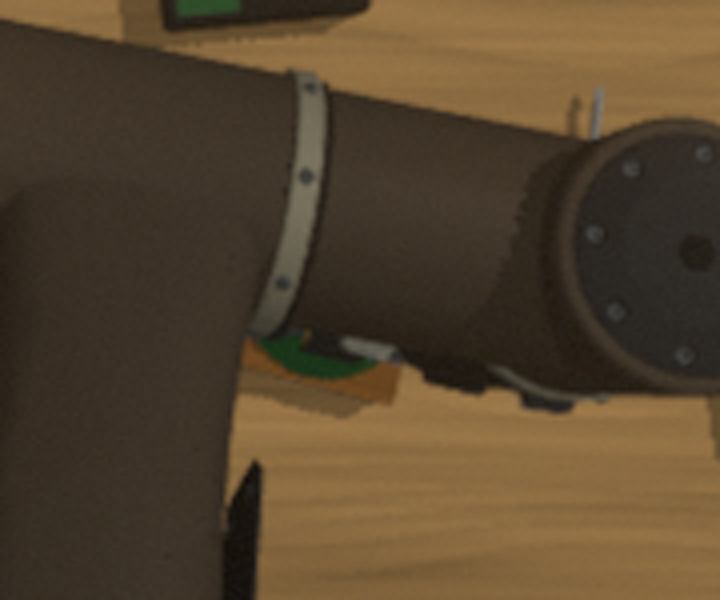

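```bash
python3 -c "
from h import *
P=np.array([onz('scene',crop(u,v,4,190,80),33) for u,v in [(331,260),(381,287),(334,342),(281,310)]])
print(P.round(1),P.mean(0), np.linalg.norm(np.roll(P,-1,0)-P,axis=1), [np.arctan2(*(P[i]-P[j])[[1,0]]) for i,j in ((1,2),(0,3),(2,1),(3,0))])
PQ=toolR(-.233+np.pi,1.43,1)
plan(np.array([432,-268,75.]),PQ,cl=200)
"
```

```text
[[ 395.6 -279.8   33. ]
 [ 406.9 -232.7   33. ]
 [ 468.2 -245.1   33. ]
 [ 454.4 -295.4   33. ]] [ 431.27968382 -263.25201586   33.        ] [48.43231647 62.58146361 52.14568572 60.81008937] [np.float64(2.940856840240166), np.float64(2.881254571098693), np.float64(-0.20073581334962723), np.float64(-0.2603380824911001)]
-0.1 0.0 0.0 3.16 0.42 0.04 200; -0.1 0.0 0.1 6.32 0.83 0.08 200; -0.2 0.0 0.1 9.47 1.25 0.12 200
```

Request:
drive_tool(targets="0 0 0 2.5 0.3 0 200; 0 0 0 5 0.6 0.1 200; 0 0 0 7.5 0.9 0.2 200; 0 0 0 9.5 1.2 0.3 200; 0 0 0 9.5 1.2 0.3 200")

```text
time_s: 17.67
tcp_pos: [429.1, -268.8, 71.7]
eef_rot: [-0.396, -0.521, -0.478, 0.586]
force: [-0.6, -0.0, -1.8]
finger_gap: 35.9
```

```bash
python3 -c "
from h import *
from workcell import *
s=rec();print(s['tcp_pos'],s['time_s'],s['force'],s['finger_gap'])
p=get_image('scene');a=p['pixels'][:,:,::-1];cv2.imwrite('pics/s14.png',cv2.resize(a[110:200,220:330],None,fx=6,fy=6,interpolation=cv2.INTER_CUBIC))
p=get_image('top');a=p['pixels'][:,:,::-1];cv2.imwrite('pics/t14.png',cv2.resize(a[190:340,300:480],None,fx=4,fy=4,interpolation=cv2.INTER_CUBIC))
"
```

```text
[ 429.06926255 -268.75498138   71.68657219] 17.6667 [-0.55325199 -0.01236737 -1.77827439] 35.89704397829791
```

View pics/s14.png

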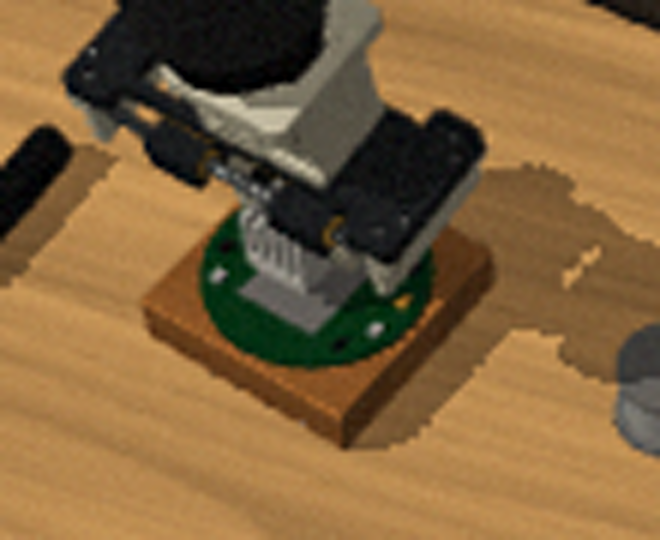

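View pics/t14.png

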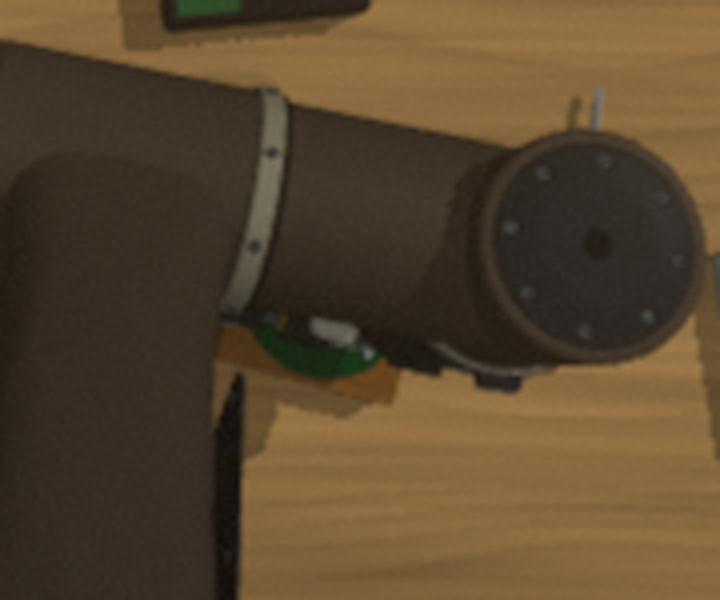

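```bash
python3 -c "
from h import *
c=lambda u,v,z:onz('scene',crop(u,v,6,220,110),z)
a,b=c(243,262,48.8),c(301,293,48.8); print('hs end',a.round(1),b.round(1),np.linalg.norm(a-b))
d,e=c(240,290,33),c(318,333,33); print('pad end',d.round(1),e.round(1),np.linalg.norm(d-e))
u=np.array([np.cos(-.233),np.sin(-.233),0]);v=np.array([-u[1],u[0],0])
m,n=(a+b)/2,(d+e)/2
print('hs centre',m-28*u,'pad c',n-34*u)
# expected from TCP: object vs tcp
import sys
for ctr in ([429.1-.9*u[0]*-1,-268.8,48.8],):
  L=[(28,-18,48.8),(28,18,48.8)]; print(proj('scene',place([429.1,-268.8,-.233],L))*6-np.array([220,110])*6)
print(proj('scene',place([432,-265.6,-.233],[(34,-24,33),(34,24,33)]))*6-np.array([220,110])*6)
s=rec();print(s['tcp_pos'])
"
```

```text
hs end [ 451.4 -294.    48.8] [ 459.2 -258.5   48.8] 36.307372550986145
pad end [ 457.5 -295.    33. ] [ 468.6 -246.7   33. ] 49.50079299202798
hs centre [ 428.07940824 -269.7979529    48.8       ] pad c [ 429.98295029 -262.99929919   33.        ]
[[242.02754245 261.30198111]
 [298.91093759 292.80101665]]
[[232.50372302 289.48414088]
 [307.75552707 331.58230046]]
[ 431.40891683 -269.73176735   75.19490404]
```

```bash
python3 -c "
from h import *
PQ=toolR(-.233+np.pi,1.43,1)
plan(np.array([432,-265.5,66.]),PQ,cl=200)
"
```

```text
-0.1 0.1 0.1 0.92 0.09 -0.43 200
```

Request:
drive_tool(targets="0 0 0 0.4 0 -0.2 200; 0 0 0 0.9 0.1 -0.4 200; 0 0 0 0.9 0.1 -0.4 200; 0 0 0 0.9 0.1 -0.4 200; 0 0 0 0.9 0.1 -0.4 200")

```text
time_s: 18.18
tcp_pos: [432.3, -266.2, 66.6]
eef_rot: [-0.398, -0.522, -0.476, 0.585]
force: [0.6, 0.7, -1.4]
finger_gap: 36.0
```

```bash
python3 -c "
from h import *
from workcell import *
s=rec();print(s['tcp_pos'],s['time_s'],s['force'],s['finger_gap'])
p=get_image('scene');a=p['pixels'][:,:,::-1];cv2.imwrite('pics/s15.png',cv2.resize(a[135:175,245:295],None,fx=14,fy=14,interpolation=cv2.INTER_CUBIC))
s=rec();print(s['tcp_pos'])
r=outline_of(p,'heatsink')
for x in r: 
  m=x['mask'];ys,xs=np.nonzero(m);print(x['box'],x['p'],m.sum())
"
```

```text
[ 432.27452107 -266.16408136   66.55168309] 18.1833 [ 0.64531068  0.66732872 -1.40500896] 36.04305618065495
[ 432.21011976 -266.21764821   66.4755708 ]
[261.2, 147.8, 274.9, 160.5] 0.44 97
```

View pics/s15.png

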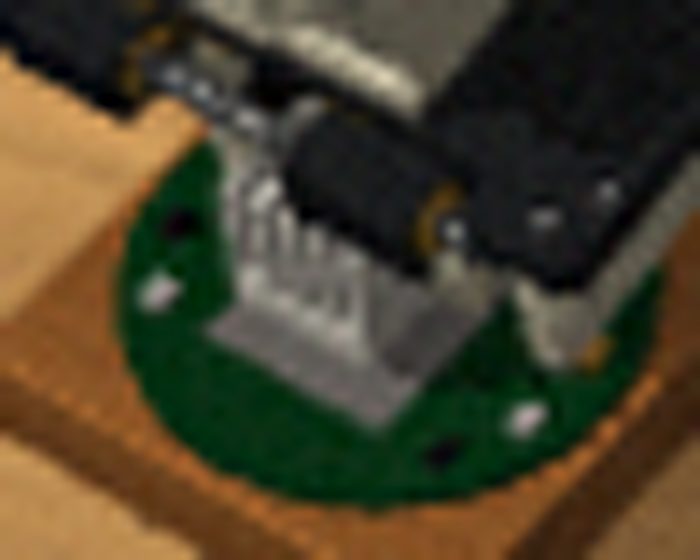

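```bash
python3 -c "
from h import *
c=lambda u,v,z:onz('scene',crop(u,v,14,245,135),z)
u=np.array([np.cos(-.233),np.sin(-.233),0]);v=np.array([-u[1],u[0],0])
a,b=c(240,300,43.6),c(370,368,43.6); print('hs end',a.round(1),b.round(1),np.linalg.norm(a-b),np.arctan2(*(b-a)[[1,0]])-np.pi/2)
d,e=c(207,330,33),c(378,432,33); print('pad end',d.round(1),e.round(1),np.linalg.norm(d-e),np.arctan2(*(e-d)[[1,0]])-np.pi/2)
m,n=(a+b)/2-28*u,(d+e)/2-34*u; print(m,n,(n-m)@u,(n-m)@v)
f=lambda L,p:(proj('scene',place(p,L))-np.array([245,135])+.5)*14-.5
print(f([(28,-18,43.6),(28,18,43.6)],[432.2,-266.2,-.233]))
print(f([(34,-24,33),(34,24,33)],[432,-265.6,-.233]))
print(f([(34,-24,33),(34,24,33)],[432.7,-267.9,-.233]))
"
```

```text
hs end [ 455.6 -287.4   43.6] [ 462.7 -253.6   43.6] 34.594164458936156 -0.20686965236472799
pad end [ 458.4 -295.4   33. ] [ 470.8 -249.2   33. ] 47.81389207947785 -0.26176091154692904
[ 431.9463143  -264.02395285   43.6       ] [ 431.54327307 -264.45792779   33.        ] -0.2919465530548504 -0.5153093147945772
[[229.05045617 295.28940182]
 [361.56947247 368.9097702 ]]
[[199.00868704 331.96299539]
 [374.59622983 430.19203442]]
[[188.04591538 331.41900709]
 [363.47943352 429.63331702]]
```

Request:
drive_tool(targets="0 0 0 0.25 0 0 200; 0 0 0 0.5 0.1 0 200; 0 0 0 0.7 0.1 0 200; 0 0 0 0.85 0.1 0 200; 0 0 0 0.95 0.1 0 200")

```text
time_s: 18.7
tcp_pos: [431.4, -266.1, 56.1]
eef_rot: [-0.398, -0.522, -0.476, 0.585]
force: [0.4, 0.3, -0.4]
finger_gap: 36.0
```

Request:
drive_tool(targets="0 0 0 0 0 0 200; 0 0 0 0.05 0 0 200; 0 0 0 0.1 0 0 200; 0 0 0 0.1 0 0 200")

```text
time_s: 19.03
tcp_pos: [431.5, -266.1, 55.9]
eef_rot: [-0.398, -0.522, -0.476, 0.585]
force: [-1.2, 0.1, 3.5]
finger_gap: 35.8
```

```bash
python3 -c "
from h import *
from workcell import *
s=rec();print(s['tcp_pos'],s['time_s'],s['force'],s['finger_gap'])
"
```

```text
[ 431.53639697 -266.13062548   55.89719951] 19.0333 [-1.16896176  0.09518179  3.51934745] 35.790151079144
```

Request:
drive_tool(targets="0 0 0 0 0 0 145; 0 0 0 0 0 0 130; 0 0 0 0 0 0 110; 0 0 0 0 0 0 100; 0 0 0 0 0 0 100")

```text
time_s: 19.45
tcp_pos: [431.5, -266.1, 55.4]
eef_rot: [-0.398, -0.522, -0.476, 0.585]
force: [-0.4, -0.3, -0.5]
finger_gap: 52.3
```

Request:
drive_tool(targets="0 0 0 -1 -0.1 0 100; 0 0 0 -2.5 -0.4 0 100; 0 0 0 -5 -0.7 0 100; 0 0 0 -8 -1.1 0 100; 0 0 0 -11 -1.5 0 100")

```text
time_s: 19.87
tcp_pos: [431.8, -266.1, 168.2]
eef_rot: [-0.398, -0.522, -0.477, 0.585]
force: [0.2, -0.7, -0.4]
finger_gap: 53.2
```

Request:
drive_tool(targets="0 0 0 -3 0 0 100; 0 0 0 -6 -2 0 100; 0 0 0 -9 -6 0 100; 0 0 0 -11 -9 0 100; 0 0 0 -11 -12 0 100")

```text
time_s: 20.28
tcp_pos: [332.2, -242.8, 297.2]
eef_rot: [-0.4, -0.523, -0.474, 0.584]
force: [0.5, -0.1, 0.9]
finger_gap: 53.1
```

```bash
python3 -c "
from h import *
from workcell import *
s=rec();print(s['joints'].round(2),s['tcp_pos'],s['time_s'],s['force'],s['finger_gap'])
for n in ('scene','top'):
  p=get_image(n);a=p['pixels'][:,:,::-1];cv2.imwrite(f'pics/{n}16.png',a)
  c=a[120:200,220:330] if n=='scene' else a[220:310,320:440]
  cv2.imwrite(f'pics/{n}16c.png',cv2.resize(c,None,fx=6,fy=6,interpolation=cv2.INTER_CUBIC))
  print([(x['xy'],x['p']) for x in pinpoint(p,'heatsink')])
"
```

```text
[-0.15 -0.04 -0.36 -0.01 -1.39  1.49] [ 332.15651285 -242.78785927  297.19169972] 20.2833 [ 0.50790682 -0.10706016  0.8965729 ] 53.09412448043122
[([273.0, 154.9], 0.81)]
[([385.1, 264.7], 0.78)]
```

View pics/scene16.png

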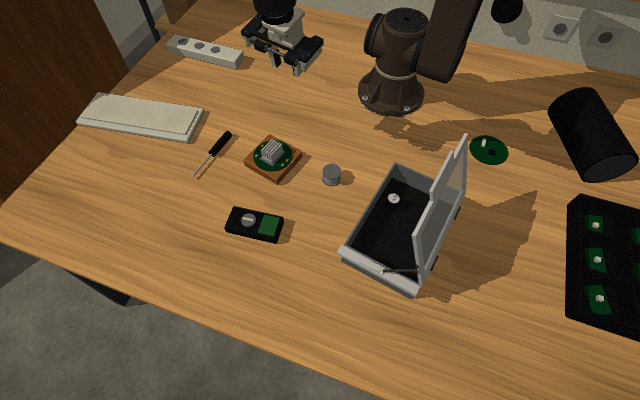

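View pics/scene16c.png

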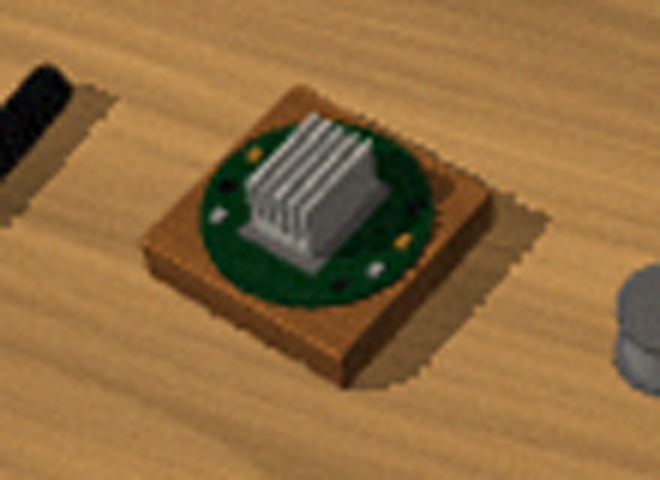

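View pics/top16c.png

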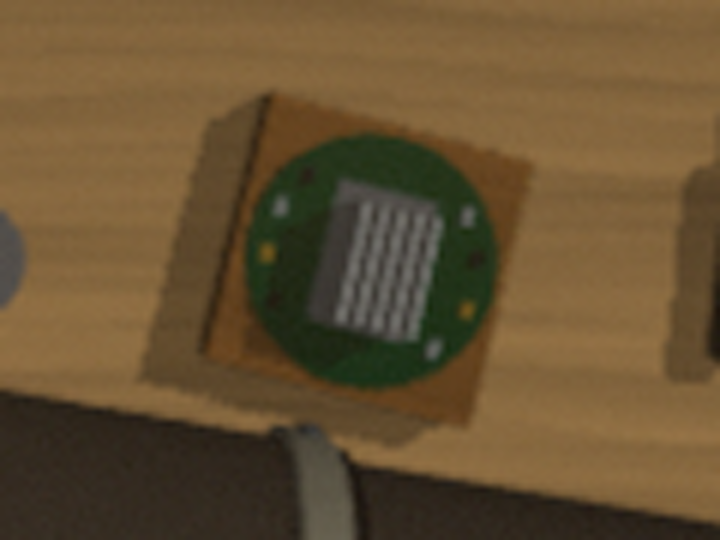

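```bash
python3 -c "
from h import *
def rep(P):
  P=np.array(P); return P.mean(0).round(1), np.linalg.norm(np.roll(P,-1,0)-P,axis=1).round(0), [round(float(np.arctan2(*(P[i]-P[j])[[1,0]])),3) for i,j in ((0,3),(1,2))]
print('top hs',rep([onz('top',crop(u,v,6,320,220),69) for u,v in [(361,198),(443,214),(415,341),(335,324)]]))
print('top pad (earlier) 432.7 -267.9 -.233')
# scene: fin-top corners
print('scene hs',rep([onz('scene',crop(u,v,6,220,120),69) for u,v in [(316,113),(375,143),(307,213),(246,184)]]))
print('scene pad',rep([onz('scene',crop(u,v,6,220,120),33) for u,v in [(240,231),(318,273)]]))
a,b=[onz('scene',crop(u,v,6,220,120),33) for u,v in [(251,226),(309,258)]];print('hs base edge',a,b)
c,d=[onz('scene',crop(u,v,6,220,120),33) for u,v in [(238,231),(318,274)]];print('pad edge',c,d)
"
```

```text
top hs (array([ 431.5, -267.4,   69. ]), array([38., 59., 37., 58.]), [-0.205, -0.221])
top pad (earlier) 432.7 -267.9 -.233
scene hs (array([ 430.9, -263.5,   69. ]), array([37., 55., 36., 56.]), [2.894, 2.888])Traceback (most recent call last):
  File "<string>", line 9, in <module>
    print('scene pad',rep([onz('scene',crop(u,v,6,220,120),33) for u,v in [(240,231),(318,273)]]))
                      ~~~^^^^^^^^^^^^^^^^^^^^^^^^^^^^^^^^^^^^^^^^^^^^^^^^^^^^^^^^^^^^^^^^^^^^^^^^
  File "<string>", line 4, in rep
    P=np.array(P); return P.mean(0).round(1), np.linalg.norm(np.roll(P,-1,0)-P,axis=1).round(0), [round(float(np.arctan2(*(P[i]-P[j])[[1,0]])),3) for i,j in ((0,3),(1,2))]
                                                                                                                                ~^^^
IndexError: index 3 is out of bounds for axis 0 with size 2
```

```bash
python3 -c "
from workcell import *
s=telemetry.get_state();print(s['time_s'],s['force'],s['qd'].round(3))
print(ticket.close_job())"
```

```text
20.4833 [ 0.03603306  0.24858999 -0.55441953] [0.    0.052 0.009 0.001 0.01  0.   ]
the job is handed in; nothing more can be done
None
```

I opened and propped the lid, set the heat sink fins up on the grey pad, and handed the job in at 20.5 s.

**Lid:** I pushed it up from under the lip with closed fingers to about 1.40 rad. I then let it down until the stay's foot met the step and backed the finger away. The foot shows within about a pixel of the computed notch position, and the lid was still propped in the last picture.

**Heat sink:** I gripped it across its width at 15 N, lifted it straight out and lowered it onto the pad. It touched down at about 3.5 N before I released it.

**Last checks:**
- In each camera separately, the heat sink's centre is within about 1.3 mm of the pad's centre, and its yaw is within about 0.03 rad of the pad's.
- The arm was clear of everything, with no significant force on the tool.
- The capacitor, spool, meter and screwdriver look unmoved in the last picture; I judged this by eye and did not measure it.

**Disagreement:** the two cameras differ by about 4–5 mm in world y. I took the average for the lid and the grasp, and placed the heat sink by its offset from the pad within one picture.

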